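Clear the bottles, weigh the tin, tidy the bottles back

TASK

I need the round metal tin of screws on the scale, but three white bottles crowd it: first stand all three bottles in the low grey tray at the side, then put the tin upright in the middle of the scale's round pan while the bottles wait in the tray. Only then put the bottles back on the wooden board, each standing centred on the round pad of its own cap colour. Keep bottles and tin upright all the time, and leave the amber bottle behind the board where it is.

Things in the scene. Friction and masses are not known exactly. Their poses are not given: they have to be found in the camera images.
- bottle_red_mid (a point): White rigid bottle with red cap and red band near its foot, loose, upright, 100 mm tall, 0.15 kg. Point: its centre, 50 mm above the underside; z up. Straight round side, 42 mm diameter, up to 78 mm, then a shoulder and a 31 mm cap (top 14 mm). It starts on one of the three pads, often not that of its colour, some 14 mm of air from the tin.
- bottle_blue_mid (a point): White rigid bottle with blue cap and blue band near its foot, loose, upright, 100 mm tall, 0.15 kg. Point: its centre, 50 mm above the underside; z up. Straight round side, 42 mm diameter, up to 78 mm, then a shoulder and a 31 mm cap (top 14 mm). It starts on one of the three pads, often not that of its colour, some 14 mm of air from the tin.
- bottle_yellow_mid (a point): White rigid bottle with yellow cap and yellow band near its foot, loose, upright, 100 mm tall, 0.15 kg. Point: its centre, 50 mm above the underside; z up. Straight round side, 42 mm diameter, up to 78 mm, then a shoulder and a 31 mm cap (top 14 mm). It starts on one of the three pads, often not that of its colour, some 14 mm of air from the tin.
- pad_red_top (a point): Round red pad, fixed, 64 mm diameter, 3 mm thick. Point: centre of its top, 9 mm above the bench. It lies on a fixed wooden board 6 mm thick, 170 mm (x) by 210 mm (y). Pad and board share directions: x points to the board's rear rim (26 mm high), z up. Pads lie 60 mm to either side (y) and 60 mm in front (-x) of the tin's start; which colour is where varies.
- pad_blue_top (a point): Round blue pad, fixed, 64 mm diameter, 3 mm thick. Point: centre of its top, 9 mm above the bench. It lies on a fixed wooden board 6 mm thick, 170 mm (x) by 210 mm (y). Pad and board share directions: x points to the board's rear rim (26 mm high), z up. Pads lie 60 mm to either side (y) and 60 mm in front (-x) of the tin's start; which colour is where varies.
- pad_yellow_top (a point): Round yellow pad, fixed, 64 mm diameter, 3 mm thick. Point: centre of its top, 9 mm above the bench. It lies on a fixed wooden board 6 mm thick, 170 mm (x) by 210 mm (y). Pad and board share directions: x points to the board's rear rim (26 mm high), z up. Pads lie 60 mm to either side (y) and 60 mm in front (-x) of the tin's start; which colour is where varies.
- tin_mid (a point): Closed round metal tin of screws, 50 mm diameter, 36 mm tall, straight sides, 0.18 kg, loose. Point: its centre, 18 mm above the underside; z up. It starts between the three bottles on the wooden board (underside 6 mm above the bench), its centre 55 mm in front of the board's rear rim.
- tray: Low grey open tray, the side area, fixed, 290 mm long (its x axis) by 110 mm wide (its y axis), walls 4 mm thick and 14 mm high, floor 4 mm thick. Origin: centre of its underside, on the bench. It holds the three bottles in a row, 80 mm apart along x. It stands to the left or right of the board.
- scale_pan (a point): Bench scale, fixed and rigid: white body 150 mm (x) by 130 mm (y) by 26 mm high, with a round steel pan of 96 mm diameter with a dark ring of 60 mm diameter in its middle. This point is the centre of the pan's top face, 36 mm above the bench; z is up. It stands on the other side of the board from the tray.
- dispenser_mid (a point): Bystander: amber brown bottle with a wide steel cap, 60 mm diameter, 117 mm tall, loose, standing on the bench behind the board (farther from the robot). This point is its axis, 58 mm above the bench.

How it is judged:
By the outcome, as a careful person would: the job done as asked, in the order asked, and still so for the second after the job is handed in, with the robot touching nothing.
It also fails if it takes over 131 s, if anything falls off the work surface, if the arm or the gripper's body presses on something with over 40 N, if the wrist force passes 120 N, or if a joint passes its speed limit or range.

ROBOT

A 6-joint arm with a two-finger parallel gripper is mounted at the origin on the work surface. World frame = base frame: x ahead of the robot, y to its left, z up, the work surface at z = 0. Lengths are in m, angles in rad, forces in N, time in s.
With the tool pointing down it reaches from about 0.3 to 0.775 m from the base axis. Payload 14.6 kg.
Tool frame: the origin (TCP) lies at the very end of the fingers, on their centre line; the grasp point (between the pads) lies 19 mm behind it; z points along the fingers, y is the direction in which the jaws open and shut (so a half turn about z gives the same grasp; the last joint's range is limited). The gripper opens to 94 mm and grips with 3 to 60 N. Pads are 16 mm wide; open, the fingers measure 119 mm over their backs; the gripper's body (75 mm by 177 mm) begins 78 mm behind the grasp point.
Start: joints at [-1.169, 0.3, 1.521, -0, 1.321, -0.067], TCP at [0.248, -0.491, 0.205] pointing down, gripper open.
Joint ranges: [-3.03, 3.03], [-0.79, 2.21], [0.23, 2.52], [-1.04, 4.18], [0, 3.07], [-2.55, 2.55]. Speed limits (rad/s): [2.22, 2.22, 2.57, 3.14, 3.14, 3.14].

INTERFACE

Orientations are given as [roll, pitch, yaw] about the fixed x, y, z axes, in that order (R = Rz(yaw) Ry(pitch) Rx(roll)).
In Python, from station import ctrl, vision, ticket gives the robot as it stands.
- The arm moves only by the tool step_arm, never from a script. Its argument "steps" is a list of rows, each an object of numbers: "x", "y", "z": the shift along the tool's x, y, z in m; "ax", "ay", "az": the turn, a rotation vector about the tool's x, y, z in degrees; "claw": the finger opening in m, from 0 to 0.094. A call has 1 to 5 rows; each row shifts and turns the pose as measured when the row begins, along the tool's axes as they then stand; what a row does not reach is not made up. A row lasts 1/12 s, in which the tool goes at most 41.7 mm and 7.16 degrees, less where a joint would pass 70% of its speed; a pose out of reach is approached as far as the arm can. A call with a gripper value outside its range is refused whole. The fingers move at their own pace and stop on an object; "grip_force" is the grip in N (left out, the last holds). Time passes only in rows, so rows that do not move let the fingers close. It gives the time, the measured TCP pose, the force and the opening at its end, in the units of the state.
- ctrl.get_obs(): the state, without advancing time (a new reading comes with each control period).
- vision.camera(name): name is "scene" or "side" or "wrist"; returns (picture, depth): 480x640x3 uint8, red, green, blue; 480x640 float32, m along the optical axis (not along the pixel's ray), 0 where there is no reading.
- vision.camera_params(name): a dict with "fov_y" (degrees; the focal length in pixels is half the picture's height over the tangent of half this angle, whatever the lens; pixels are square), "cx", "cy" (the principal point, pixels), "origin" and "attitude" of the camera in the world; the wrist camera has in their place "mount" (4x4, takes a point from camera to tool coordinates, whose origin is the TCP and whose axes are the flange's). Camera axes: x right, y up, looking along -z (the intrinsics and any distortion apply to the point x, -y, -z); pixel columns grow to the right and rows downward; lengths in m; the calibration is good to about 2 mm. A picture is of the moment at which its call begins: read the wrist's pose just before it. camera_params takes no time and is no camera call.
- ticket.hand_in(): hands the job in, once; it reports no verdict.
The state is a dict: "time_s": time; "qpos": joint angles; "joint_vel": joint speeds; "tau": joint torques, N m; "ee_pos": TCP position; "eef_rot": TCP orientation; "force": force on the tool from outside, world axes, zero at the start; "moment": the same for the moment, N m; "grip_width": finger opening in m.
Only numpy, scipy, OpenCV 4.12 (cv2) and the standard library are available. Lean on these libraries where they do the work, as an engineer would, in place of code of your own. Each camera call takes 0.05 s, during which the arm holds its last target.

## Working session

There is one attempt and no reset: what is moved stays moved. The work goes in short steps, Python scripts to look and compute and a tool call to move; the robot and the scene stay as the last step left them, time stands still between calls to the robot, and variables do not carry over. Pictures are saved under pics/ and viewed, and the job is handed in when it is done.

Besides the shell and the picture viewer there is one more tool, called after "Call:" by a JSON object that holds its "name" and its "arguments", one argument or row to a line. step_arm: Moves the arm, as the interface text tells. Its arguments: {"type":"object","properties":{"steps":{"type":"array"},"grip_force":{"type":"number"}},"required":["steps"]}

```bash
ls; mkdir -p pics; python3 - <<'E'
from station import ctrl, vision
import cv2
print(ctrl.get_obs())
for n in ["scene","side"]:
    p,d=vision.camera(n); print(n,vision.camera_params(n))
    cv2.imwrite(f"pics/{n}0.png",p[:,:,::-1])
    import numpy as np; np.savez(f"/tmp/{n}0.npz",p=p,d=d)
print(vision.camera_params("wrist"))
E
```

```text
pics
{'time_s': 0.0, 'qpos': array([-1.16860504e+00,  3.00440856e-01,  1.52160527e+00,  1.11698096e-05,
        1.32070774e+00, -6.66119686e-02]), 'joint_vel': array([ 0.00046938,  0.00042263,  0.00063754, -0.00026995,  0.00053407,
        0.0007817 ]), 'tau': array([-3.44359971e-03, -5.31816852e+01, -3.52738345e+01,  7.07440870e-02,
        2.44933198e-02, -9.54093798e-05]), 'ee_pos': array([ 0.24838678, -0.49040989,  0.20489269]), 'eef_rot': array([-3.14043474e+00, -8.80881930e-05,  4.68800432e-01]), 'force': array([-0.26557417, -0.23133279,  0.24704337]), 'moment': array([ 0.02271969, -0.00857182, -0.01613648]), 'grip_width': 0.0940474028712964}
scene {'fov_y': 49.63403168285997, 'cx': 317.6845225024498, 'cy': 237.29838553696263, 'origin': array([1.19473144, 0.28384542, 0.58751049]), 'attitude': array([0.88293537, 0.0027934 , 2.03425141])}
side {'fov_y': 45.43121660676722, 'cx': 310.7925002792048, 'cy': 245.35733541397644, 'origin': array([0.44714939, 0.5604276 , 0.80031391]), 'attitude': array([ 0.69453846, -0.00510251, -2.76100192])}
{'fov_y': 68.0649767338415, 'cx': 320.343589161389, 'cy': 240.49707376734125, 'mount': array([[-6.13633904e-04,  9.63558148e-01,  2.67498258e-01,
         7.85701040e-02],
       [ 9.99999479e-01,  8.09341634e-04, -6.21365324e-04,
        -4.59234218e-04],
       [-8.15219098e-04,  2.67497737e-01, -9.63558144e-01,
        -1.79455262e-01],
       [ 0.00000000e+00,  0.00000000e+00,  0.00000000e+00,
         1.00000000e+00]])}
```

View pics/scene0.png

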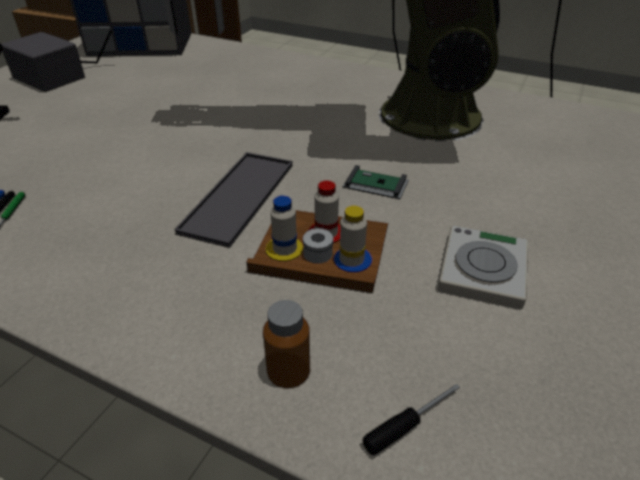

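View pics/side0.png

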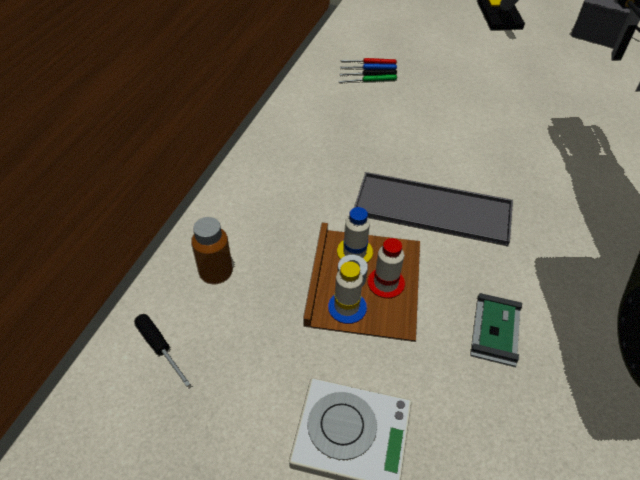

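```bash
cat > h.py <<'E'
import numpy as np, cv2
from scipy.spatial.transform import Rotation as R
def cam(vision,name,obs=None):
    P=vision.camera_params(name)
    f=240/np.tan(np.radians(P["fov_y"])/2)
    if name=="wrist":
        T=np.eye(4);T[:3,:3]=R.from_euler("xyz",obs["eef_rot"]).as_matrix();T[:3,3]=obs["ee_pos"]
        M=T@P["mount"]; Rm,o=M[:3,:3],M[:3,3]
    else: Rm=R.from_euler("xyz",P["attitude"]).as_matrix();o=P["origin"]
    return dict(f=f,cx=P["cx"],cy=P["cy"],R=Rm,o=o)
def ray(c,uv):
    uv=np.atleast_2d(uv).astype(float)
    d=np.stack([(uv[:,0]-c["cx"])/c["f"],-(uv[:,1]-c["cy"])/c["f"],-np.ones(len(uv))],1)
    return d@c["R"].T
def plane(c,uv,z):
    d=ray(c,uv); return c["o"]+d*((z-c["o"][2])/d[:,2])[:,None]
def depthpt(c,uv,dep): return c["o"]+ray(c,uv)*np.atleast_1d(dep)[:,None]
def proj(c,p):
    q=(np.atleast_2d(p)-c["o"])@c["R"]; return np.stack([c["cx"]+c["f"]*q[:,0]/-q[:,2],c["cy"]-c["f"]*q[:,1]/-q[:,2]],1)
def masks(p):
    h=cv2.cvtColor(p,cv2.COLOR_RGB2HSV); H,S,V=[h[:,:,i].astype(int) for i in range(3)]
    s=(S>170)&(V>60)
    return dict(red=s&((H<5)|(H>172)),blue=s&(H>105)&(H<130),yellow=s&(H>22)&(H<33))
E
python3 - <<'E'
from h import *
from station import vision
for n in ["scene","side"]:
    z=np.load(f"/tmp/{n}0.npz");p,d=z["p"],z["d"];c=cam(vision,n)
    for k,m in masks(p).items():
        num,l,st,ce=cv2.connectedComponentsWithStats(m.astype(np.uint8))
        for i in range(1,num):
            if st[i,4]<25: continue
            v,u=np.where((l==i)&(d>0)); P=depthpt(c,np.stack([u,v],1),d[v,u])
            print(n,k,ce[i].round(1),st[i],"med",np.median(P,0).round(4),"zmax",P[:,2].max().round(3),"on.1",plane(c,ce[i],.105)[0].round(4),"on.009",plane(c,ce[i],.009)[0].round(4))
E
```

```text
scene red [326.4 185.7] [319 181  16  10 127] med [ 0.5456 -0.0256  0.1074] zmax 0.109 on.1 [ 0.5425 -0.0273  0.105 ] on.009 [ 0.4127 -0.0892  0.009 ]
scene red [337.3 234.2] [334 224   6  18  55] med [ 0.5434 -0.0055  0.0074] zmax 0.029 on.1 [0.6509 0.0429 0.105 ] on.009 [ 0.5427 -0.0051  0.009 ]
scene blue [281.9 201.4] [274 197  16  10 129] med [ 0.6178 -0.07    0.1074] zmax 0.109 on.1 [ 0.6145 -0.0716  0.105 ] on.009 [ 0.4991 -0.1424  0.009 ]
scene blue [357.5 264.4] [337 252  34  19 197] med [0.6028 0.0618 0.0076] zmax 0.01 on.1 [0.6983 0.0955 0.105 ] on.009 [0.5995 0.058  0.009 ]
scene yellow [353.9 211.9] [346 206  17  12 166] med [0.5927 0.0437 0.1076] zmax 0.109 on.1 [0.5893 0.0427 0.105 ] on.009 [ 0.4689 -0.0052  0.009 ]
scene yellow [283.8 252.3] [266 240  37  21 301] med [ 0.6301 -0.0615  0.0075] zmax 0.01 on.1 [ 0.7213 -0.008   0.105 ] on.009 [ 0.6271 -0.066   0.009 ]
side red [379.6  60.3] [364  58  32   5 122] med [ 0.7504 -0.6637  0.0109] zmax 0.016 on.1 [ 0.7146 -0.5179  0.105 ] on.009 [ 0.7516 -0.6667  0.009 ]
side red [392.2 245.4] [383 238  19  16 221] med [ 0.539
[... 728 characters left out ...]
 62] med [ 0.5384 -1.03    0.0253] zmax 0.054 on.1 [ 0.5292 -0.8673  0.105 ] on.009 [ 0.5405 -1.0644  0.009 ]
side yellow [340.5 249.6] [337 241   8  18 101] med [ 0.6354 -0.0603  0.0088] zmax 0.037 on.1 [0.6126 0.012  0.105 ] on.009 [ 0.6355 -0.0637  0.009 ]
side yellow [368.4 253. ] [364 243   9  19 105] med [ 0.5868 -0.0757  0.0082] zmax 0.012 on.1 [0.5698 0.0019 0.105 ] on.009 [ 0.5867 -0.0752  0.009 ]
side yellow [350.  270.4] [341 261  19  20 294] med [0.585  0.0476 0.108 ] zmax 0.112 on.1 [0.5852 0.045  0.105 ] on.009 [ 0.6042 -0.0262  0.009 ]
side yellow [347.3 305.3] [336 299  23  11  74] med [0.5791 0.0632 0.0375] zmax 0.042 on.1 [0.5678 0.1067 0.105 ] on.009 [0.5845 0.044  0.009 ]
```

```bash
python3 - <<'E'
from h import *
from station import vision
for n in ["scene","side"]:
    z=np.load(f"/tmp/{n}0.npz");p,d=z["p"],z["d"];c=cam(vision,n)
    g=p.astype(int).mean(2); h=cv2.cvtColor(p,cv2.COLOR_RGB2HSV)
    v,u=np.mgrid[0:480,0:640]
    uv=np.stack([u.ravel(),v.ravel()],1)
    P=depthpt(c,uv,d.ravel()).reshape(480,640,3)
    for s,(a,b) in dict(tray=((235,200) if n=="scene" else (440,208)),).items():
        print(s,p[b,a],P[b,a].round(3))
        m=((np.abs(p.astype(int)-p[b,a].astype(int)).max(2)<22)|(g<60)).astype(np.uint8)
        num,l=cv2.connectedComponents(m); mm=(l==l[b,a])
        cn=max(cv2.findContours(mm.astype(np.uint8),0,2)[0],key=cv2.contourArea)
        r=cv2.minAreaRect(plane(c,cn[:,0],.014)[:,:2].astype(np.float32)); print(s,r,cv2.boxPoints(r).round(3).tolist())
    # scale & pan by height
    reg=(P[:,:,0]>.35)&(P[:,:,0]<.85)&(P[:,:,1]>.1)&(P[:,:,1]<.4)
    m=(reg&(P[:,:,2]>.0315)&(P[:,:,2]<.045)).astype(np.uint8)
    num,l,st,ce=cv2.connectedComponentsWithStats(m);i=1+st[1:,4].argmax()
    cn=max(cv2.findContours((l==i).astype(np.uint8),0,2)[0],key=cv2.contourArea)
    print("pan",ce[i],st[i],cv2.minEnclosingCircle(plane(c,cn[:,0],.036)[:,:2].astype(np.float32)),cv2.fitEllipse(plane(c,cn[:,0],.036)[:,:2].astype(np.float32)))
    # amber
    reg=(P[:,:,0]>.65)&(P[:,:,0]<.9)&(P[:,:,1]>-.2)&(P[:,:,1]<.2)&(P[:,:,2]>.105)
    q=P[reg];print("amber",q.mean(0),q.min(0),q.max(0))
    reg=(np.hypot(P[:,:,0]-.6,P[:,:,1]+.013)<.03)&(P[:,:,2]>.036)&(P[:,:,2]<.048)
    q=P[reg];print("tin",len(q),q.mean(0),q.min(0),q.max(0))
E
```

```text
tray [67 65 68] [ 0.525 -0.233  0.   ]
tray ((0.5207133293151855, -0.2259199023246765), (0.30173757672309875, 0.1173459142446518), 6.296069622039795) [[0.36399999260902405, -0.18400000035762787], [0.37700000405311584, -0.3009999990463257], [0.6769999861717224, -0.2680000066757202], [0.6639999747276306, -0.1509999930858612]]
pan [486.18107833 261.20447609] [ 455  241   63   42 1966] ((0.5284028053283691, 0.2471160590648651), 0.04935677722096443) ((0.528083860874176, 0.24704577028751373), (0.09435020387172699, 0.09599575400352478), 95.63396453857422)
amber [0.83178902 0.05600783 0.11450854] [0.80651759 0.03190908 0.10505932] [0.85047021 0.07628761 0.11881862]
tin 503 [ 0.60383771 -0.01374971  0.04029207] [ 0.57559081 -0.03900163  0.03606656] [0.62712965 0.00988377 0.04324136]
tray [79 78 81] [ 0.495 -0.235  0.006]
tray ((0.5084865689277649, -0.2124355137348175), (0.2924540936946869, 0.14370307326316833), 6.421789169311523) [[0.35499998927116394, -0.15700000524520874], [0.3709999918937683, -0.30000001192092896], [0.6620000004768372, -0.2669999897480011], [0.6460000276565552, -0.125]]
pan [341.52859854 425.52019517] [ 307  392   70   68 3689] ((0.5216572284698486, 0.24969910085201263), 0.048317331820726395) ((0.5217310786247253, 0.24975599348545074), (0.09426822513341904, 0.09505212306976318), 12.275850296020508)
amber [0.82275377 0.05937811 0.11502081] [0.80265846 0.03360285 0.10511784] [0.8467625  0.07970021 0.12035059]
tin 271 [ 0.59641312 -0.02056811  0.04149219] [ 0.572848   -0.03793632  0.03675227] [0.62218848 0.00250031 0.04523957]
```

Call:
{"name": "step_arm", "arguments": {
  "steps": [
    {"z": -0.04,"az": 5},
    {"z": -0.04,"az": 5},
    {"z": -0.02,"az": 4.3}
  ]
}}

```text
validation failed for argument at $.st...
```

Call:
{"name": "step_arm", "arguments": {
  "steps": [
    {"x": 0,"y": 0,"z": -0.04,"ax": 0,"ay": 0,"az": 5.0,"claw": 0.094},
    {"x": 0,"y": 0,"z": -0.04,"ax": 0,"ay": 0,"az": 5.0,"claw": 0.094},
    {"x": 0,"y": 0,"z": -0.02,"ax": 0,"ay": 0,"az": 4.3,"claw": 0.094}
  ],
  "grip_force": 20
}}

```text
time_s: 0.35
ee_pos: [0.2476, -0.4885, 0.3019]
eef_rot: [-3.128, 0.003, 0.213]
force: [0.2, -0.3, 0.8]
grip_width: 0.094
```

Call:
{"name": "step_arm", "arguments": {
  "steps": [
    {"x": 0.03,"y": -0.026,"z": 0,"ax": 0,"ay": 0,"az": 0,"claw": 0.094},
    {"x": 0.03,"y": -0.026,"z": 0,"ax": 0,"ay": 0,"az": 0,"claw": 0.094},
    {"x": 0.03,"y": -0.026,"z": 0,"ax": 0,"ay": 0,"az": 0,"claw": 0.094},
    {"x": 0.03,"y": -0.026,"z": 0,"ax": 0,"ay": 0,"az": 0,"claw": 0.094},
    {"x": 0.03,"y": -0.026,"z": 0,"ax": 0,"ay": 0,"az": 0,"claw": 0.094}
  ]
}}

```text
time_s: 0.77
ee_pos: [0.3679, -0.3302, 0.3066]
eef_rot: [-3.133, 0.002, 0.196]
force: [0.9, -0.7, -0.2]
grip_width: 0.094
```

Call:
{"name": "step_arm", "arguments": {
  "steps": [
    {"x": 0.03,"y": -0.026},
    {"x": 0.03,"y": -0.026},
    {"x": 0.03,"y": -0.026},
    {"x": 0.03,"y": -0.026},
    {"x": 0.03,"y": -0.026}
  ]
}}

```text
validation failed for argument at $.st...
```

Call:
{"name": "step_arm", "arguments": {
  "steps": [
    {"x": 0.03,"y": -0.026,"z": 0,"ax": 0,"ay": 0,"az": -0.5,"claw": 0.094},
    {"x": 0.03,"y": -0.026,"z": 0,"ax": 0,"ay": 0,"az": 0,"claw": 0.094},
    {"x": 0.03,"y": -0.026,"z": 0,"ax": 0,"ay": 0,"az": 0,"claw": 0.094},
    {"x": 0.03,"y": -0.026,"z": 0,"ax": 0,"ay": 0,"az": 0,"claw": 0.094},
    {"x": 0.03,"y": -0.026,"z": 0,"ax": 0,"ay": 0,"az": 0,"claw": 0.094}
  ]
}}

```text
time_s: 1.18
ee_pos: [0.4923, -0.1633, 0.3069]
eef_rot: [-3.132, 0.003, 0.204]
force: [0.8, -0.7, 0.8]
grip_width: 0.094
```

Call:
{"name": "step_arm", "arguments": {
  "steps": [
    {"x": 0.03,"y": -0.026,"z": 0,"claw": 0.094},
    {"x": 0.03,"y": -0.026,"z": 0,"claw": 0.094}
  ]
}}

```text
validation failed for argument at $.st...
```

Call:
{"name": "step_arm", "arguments": {
  "steps": [
    {"x": 0.027,"y": -0.03,"z": 0,"ax": -0.5,"ay": 0,"az": -0.8,"claw": 0.094},
    {"x": 0.027,"y": -0.03,"z": 0,"ax": 0,"ay": 0,"az": 0,"claw": 0.094},
    {"x": 0.027,"y": -0.03,"z": 0,"ax": 0,"ay": 0,"az": 0,"claw": 0.094},
    {"x": 0.027,"y": -0.03,"z": 0,"ax": 0,"ay": 0,"az": 0,"claw": 0.094},
    {"x": 0,"y": 0,"z": 0,"ax": 0,"ay": 0,"az": 0,"claw": 0.094}
  ]
}}

```text
time_s: 1.6
ee_pos: [0.5752, -0.0125, 0.3045]
eef_rot: [-3.139, 0.006, 0.223]
force: [-0.6, -0.9, -0.3]
grip_width: 0.0941
```

```bash
python3 - <<'E'
from station import ctrl, vision
import cv2,numpy as np
for i in range(2):
  o=ctrl.get_obs();p,d=vision.camera("wrist")
  print(o["ee_pos"],o["eef_rot"],o["joint_vel"].round(3))
cv2.imwrite("pics/w1.png",p[:,:,::-1]); np.savez("/tmp/w1.npz",p=p,d=d,e=o["ee_pos"],r=o["eef_rot"])
E
```

```text
[ 0.57520721 -0.01246384  0.30451369] [-3.13943177  0.00570789  0.22317877] [-0.047 -0.024  0.043 -0.021 -0.004 -0.057]
[ 0.57432424 -0.0146506   0.30449917] [-3.13999602  0.00624902  0.22273987] [-0.074 -0.037  0.037 -0.012 -0.003 -0.048]
```

View pics/w1.png

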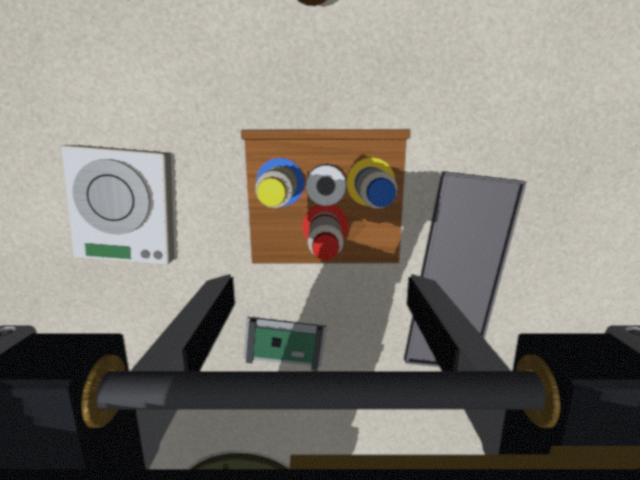

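```bash
cat > m.py <<'E'
from h import *
def comps(m,amin=40):
    num,l,st,ce=cv2.connectedComponentsWithStats(m.astype(np.uint8))
    return [(l==i,ce[i],st[i]) for i in range(1,num) if st[i,4]>=amin]
def circ(c,m,z):
    cn=max(cv2.findContours(m.astype(np.uint8),0,2)[0],key=cv2.contourArea)[:,0]
    q=plane(c,cn,z)[:,:2]; r=cv2.minEnclosingCircle(q.astype(np.float32))
    return q,(np.round(r[0],4),round(r[1],4))
E
python3 - <<'E'
from m import *
from station import ctrl, vision
for i in range(3):
  o=ctrl.get_obs();p,d=vision.camera("wrist")
print(o["ee_pos"],o["eef_rot"],o["joint_vel"].round(3))
np.savez("/tmp/w2.npz",p=p,d=d,e=o["ee_pos"],r=o["eef_rot"])
c=cam(vision,"wrist",o)
v,u=np.mgrid[0:480,0:640]; P=depthpt(c,np.stack([u.ravel(),v.ravel()],1),d.ravel()).reshape(480,640,3)
Z=P[:,:,2]
for k,m in masks(p).items():
    for mm,ce,st in comps(m):
        z=np.median(Z[mm]); 
        q,r=circ(c,mm,.109 if z>.08 else .009); print(k,ce.round(1),st[4],"z",z.round(4),"encl",r,"mean",q.mean(0).round(4),"med",np.median(P[mm],0).round(4))
near=lambda x,y,r:np.hypot(P[:,:,0]-x,P[:,:,1]-y)<r
for nm,m,z in [("pan",near(.525,.248,.09)&(Z>.031)&(Z<.045),.036),("tin",near(.6,-.013,.035)&(Z>.038)&(Z<.047),.042)]:
    for mm,ce,st in comps(m,200):
        q,r=circ(c,mm,z);e=cv2.fitEllipse(q.astype(np.float32)) ;print(nm,ce,st[4],r,np.round(e[0],4),np.round(e[1],4),"zmed",np.median(Z[mm]))
g=p.astype(int)
print("tray col",p[260,470],P[260,470])
t=(g.max(2)<110)&(g.max(2)-g.min(2)<18)&(u>405)&(v<365)&(v>165)
mm=max(comps(t),key=lambda a:a[2][4])[0]
q,_=circ(c,mm,.014); cv2.imwrite("pics/t.png",mm.astype(np.uint8)*255)
r=cv2.minAreaRect(q.astype(np.float32));print(r,cv2.boxPoints(r).round(3).tolist())
# board edges (brown)
h=cv2.cvtColor(p,cv2.COLOR_RGB2HSV)
b=(h[:,:,0]<16)&(h[:,:,1]>110)&(h[:,:,2]>50)&(u>230)&(u<420)&(v>120)&(v<270)
mm=cv2.morphologyEx(b.astype(np.uint8),cv2.MORPH_CLOSE,np.ones((25,25)))
q,_=circ(c,mm>0,.006);r=cv2.minAreaRect(q.astype(np.float32));print("board",r,cv2.boxPoints(r).round(3).tolist())
E
```

```text
[ 0.57325692 -0.01859287  0.30549097] [-3.1409497   0.00508087  0.21798573] [-0.018 -0.012  0.002 -0.    -0.     0.002]
red [322.6 216.3] 511 z 0.0091 encl (array([ 0.5423, -0.0276]), 0.0314) mean [ 0.5512 -0.0249] med [ 0.5557 -0.025   0.0091]
red [321.7 244.2] 526 z 0.1092 encl (array([ 0.5431, -0.0265]), 0.0153) mean [ 0.5443 -0.0271] med [ 0.5431 -0.0263  0.1092]
blue [291.4 177.5] 224 z 0.0091 encl (array([0.5902, 0.0369]), 0.0278) mean [0.5986 0.0313] med [0.5982 0.0224 0.0091]
blue [376.8 189.7] 560 z 0.1092 encl (array([ 0.6138, -0.0701]), 0.0144) mean [ 0.6142 -0.071 ] med [ 0.6142 -0.07    0.1092]
yellow [360.9 171.8] 571 z 0.0092 encl (array([ 0.6146, -0.0717]), 0.0322) mean [ 0.6175 -0.0627] med [ 0.6307 -0.0573  0.0092]
yellow [267.2 191.2] 482 z 0.1092 encl (array([0.5892, 0.0437]), 0.0153) mean [0.5885 0.0444] med [0.5872 0.0424 0.1092]
pan [107.89181352 195.81954049] 4483 (array([0.525, 0.247]), 0.0484) [0.5249 0.2469] [0.0943 0.0957] zmed 0.03611728275770282
tin [322.14102564 183.43509615] 1248 (array([ 0.6001, -0.0144]), 0.0249) [ 0.6002 -0.0144] [0.0483 0.0486] zmed 0.042309206159675344
tray col [111 108 113] [ 0.53602832 -0.24448827  0.00535983]
((0.5127260088920593, -0.2330111861228943), (0.2991410493850708, 0.15077468752861023), 16.208059310913086) [[0.3479999899864197, -0.20200000703334808], [0.38999998569488525, -0.34700000286102295], [0.6769999861717224, -0.2639999985694885], [0.6349999904632568, -0.11900000274181366]]
board ((0.577582597732544, -0.019460856914520264), (0.17976117134094238, 0.21552078425884247), 13.01807689666748) [[0.4659999907016754, 0.06499999761581421], [0.5139999985694885, -0.14499999582767487], [0.6890000104904175, -0.10400000214576721], [0.640999972820282, 0.10599999874830246]]
```

View pics/t.png

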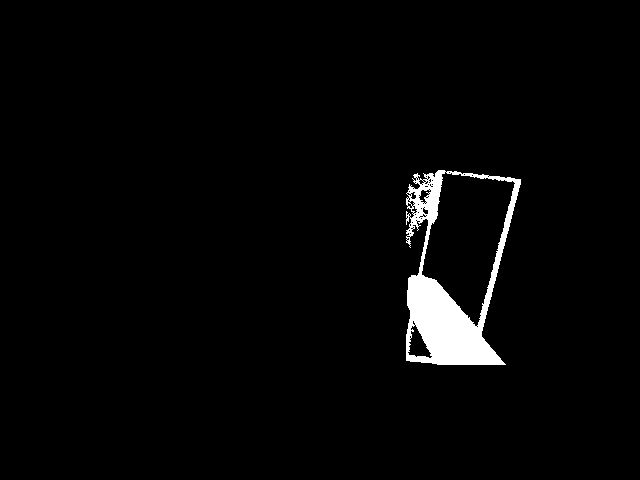

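```bash
cat > go.py <<'E'
import sys
from h import *
from station import ctrl
o=ctrl.get_obs();Rm=R.from_euler("xyz",o["eef_rot"])
t=np.array(list(map(float,sys.argv[1:4])));yaw=np.radians(float(sys.argv[4]) if len(sys.argv)>4 else 12.7)
d=Rm.inv().apply(t-o["ee_pos"]); rv=np.degrees((Rm.inv()*R.from_euler("xyz",[np.pi,0,yaw])).as_rotvec())
print("t",round(o["time_s"],2),"pos",o["ee_pos"].round(4),"d mm",(d*1e3).round(1),"turn",rv.round(2),"w",round(o["grip_width"],4),"F",o["force"].round(1),"vel",abs(o["joint_vel"]).max().round(3))
E
python3 go.py .589 .044 .18
python3 - <<'E'
from m import *
from station import vision
z=np.load("/tmp/w2.npz");c=cam(vision,"wrist",dict(ee_pos=z["e"],eef_rot=z["r"]))
q=plane(c,[(441,171),(522,180),(407,362)],.014);print(q.round(4),np.linalg.norm(q[0]-q[1]),np.linalg.norm(q[0]-q[2]),(q[1]+q[2])/2,q[0]-q[2])
p=z["p"];cv2.imwrite("pics/z.png",cv2.resize(p[160:380,390:540,::-1],None,fx=3,fy=2.7))
E
```

```text
t 1.85 pos [ 0.5732 -0.019   0.3057] d mm [ 29.6 -58.  125.6] turn [-0.03  0.27 -0.26] w 0.094 F [-0.4 -0.6  0.5] vel 0.01
[[ 0.6465 -0.163   0.014 ]
 [ 0.6583 -0.2704  0.014 ]
 [ 0.3613 -0.2001  0.014 ]] 0.10805693414653984 0.287657069836473 [ 0.5098118  -0.23527681  0.014     ] [0.28525797 0.03707399 0.        ]
```

Call:
{"name": "step_arm", "arguments": {
  "steps": [
    {"x": 0.015,"y": -0.029,"z": 0.02,"ax": 0,"ay": 0,"az": 0,"claw": 0.07},
    {"x": 0.015,"y": -0.029,"z": 0.02,"ax": 0,"ay": 0,"az": 0,"claw": 0.07},
    {"x": 0,"y": 0,"z": 0.03,"ax": 0,"ay": 0,"az": 0,"claw": 0.07},
    {"x": 0,"y": 0,"z": 0.03,"ax": 0,"ay": 0,"az": 0,"claw": 0.07},
    {"x": 0,"y": 0,"z": 0,"ax": 0,"ay": 0,"az": 0,"claw": 0.07}
  ]
}}

```text
time_s: 2.27
ee_pos: [0.59, 0.0389, 0.2056]
eef_rot: [3.14, -0.002, 0.206]
force: [0.1, -0.2, -0.5]
grip_width: 0.07
```

Call:
{"name": "step_arm", "arguments": {
  "steps": [
    {"x": 0,"y": 0,"z": 0,"ax": 0,"ay": 0,"az": 0,"claw": 0.07},
    {"x": 0,"y": 0,"z": 0,"ax": 0,"ay": 0,"az": 0,"claw": 0.07}
  ]
}}

```text
time_s: 2.43
ee_pos: [0.5898, 0.0367, 0.2074]
eef_rot: [3.14, -0.002, 0.203]
force: [-0.1, 0.1, -0.4]
grip_width: 0.0701
```

```bash
python3 go.py .589 .044 .05
```

```text
t 2.43 pos [0.5898 0.0367 0.2074] d mm [  0.3  -7.6 157.4] turn [ 0.11 -0.11 -1.06] w 0.0701 F [-0.1  0.1 -0.4] vel 0.027
```

Call:
{"name": "step_arm", "arguments": {
  "steps": [
    {"x": 0,"y": -0.008,"z": 0.02,"ax": 0,"ay": 0,"az": -1.0,"claw": 0.07},
    {"x": 0,"y": 0,"z": 0.03,"ax": 0,"ay": 0,"az": 0,"claw": 0.07},
    {"x": 0,"y": 0,"z": 0.02,"ax": 0,"ay": 0,"az": 0,"claw": 0.07},
    {"x": 0,"y": 0,"z": 0,"ax": 0,"ay": 0,"az": 0,"claw": 0.07}
  ]
}}

```text
time_s: 2.77
ee_pos: [0.5923, 0.0413, 0.1455]
eef_rot: [3.136, -0.016, 0.217]
force: [-0.5, 0.1, -0.5]
grip_width: 0.0696
```

```bash
python3 go.py .589 .044 .05
```

```text
t 2.77 pos [0.5923 0.0413 0.1455] d mm [-4.2 -3.9 95.5] turn [ 0.29 -0.93 -0.29] w 0.0696 F [-0.5  0.1 -0.5] vel 0.056
```

Call:
{"name": "step_arm", "arguments": {
  "steps": [
    {"x": -0.003,"y": -0.004,"z": 0.01,"ax": 0.3,"ay": -0.9,"az": -0.3,"claw": 0.07},
    {"x": 0,"y": 0,"z": 0.02,"ax": 0,"ay": 0,"az": 0,"claw": 0.07},
    {"x": 0,"y": 0,"z": 0.02,"ax": 0,"ay": 0,"az": 0,"claw": 0.07},
    {"x": 0,"y": 0,"z": 0,"ax": 0,"ay": 0,"az": 0,"claw": 0.07}
  ]
}}

```text
time_s: 3.1
ee_pos: [0.5918, 0.0433, 0.102]
eef_rot: [3.14, -0.008, 0.22]
force: [-0.3, 0.4, -0.0]
grip_width: 0.07
```

```bash
python3 go.py .589 .044 .05
```

```text
t 3.1 pos [0.5918 0.0433 0.102 ] d mm [-3.  -1.3 52. ] turn [ 0.07 -0.47 -0.08] w 0.07 F [-0.3  0.4 -0. ] vel 0.07
```

Call:
{"name": "step_arm", "arguments": {
  "steps": [
    {"x": -0.003,"y": -0.001,"z": 0.01,"ax": 0,"ay": -0.5,"az": 0,"claw": 0.07},
    {"x": 0,"y": 0,"z": 0.02,"ax": 0,"ay": 0,"az": 0,"claw": 0.07},
    {"x": -0.001,"y": 0,"z": 0.02,"ax": 0,"ay": 0,"az": 0,"claw": 0.07},
    {"x": -0.001,"y": 0,"z": 0,"ax": 0,"ay": 0,"az": 0,"claw": 0.07},
    {"x": -0.001,"y": 0,"z": 0,"ax": 0,"ay": 0,"az": 0,"claw": 0.07}
  ]
}}

```text
time_s: 3.52
ee_pos: [0.589, 0.0427, 0.058]
eef_rot: [3.139, -0.006, 0.22]
force: [0.6, -0.9, 1.6]
grip_width: 0.0704
```

```bash
python3 go.py .589 .044 .05
```

```text
t 3.52 pos [0.589  0.0427 0.058 ] d mm [ 0.2 -1.3  8. ] turn [ 0.16 -0.36 -0.11] w 0.0704 F [ 0.6 -0.9  1.6] vel 0.045
```

Call:
{"name": "step_arm", "arguments": {
  "steps": [
    {"x": 0,"y": -0.001,"z": 0.007,"ax": 0,"ay": -0.4,"az": 0,"claw": 0.07},
    {"x": 0,"y": 0,"z": 0.001,"ax": 0,"ay": 0,"az": 0,"claw": 0.07},
    {"x": 0,"y": 0,"z": 0,"ax": 0,"ay": 0,"az": 0,"claw": 0.036},
    {"x": 0,"y": 0,"z": 0,"ax": 0,"ay": 0,"az": 0,"claw": 0.036},
    {"x": 0,"y": 0,"z": 0,"ax": 0,"ay": 0,"az": 0,"claw": 0.036}
  ],
  "grip_force": 20
}}

```text
time_s: 3.93
ee_pos: [0.5908, 0.0438, 0.0546]
eef_rot: [3.138, -0.004, 0.22]
force: [-0.9, 0.1, 0.8]
grip_width: 0.0531
```

Call:
{"name": "step_arm", "arguments": {
  "steps": [
    {"x": 0,"y": 0,"z": 0,"ax": 0,"ay": 0,"az": 0,"claw": 0.036},
    {"x": 0,"y": 0,"z": 0,"ax": 0,"ay": 0,"az": 0,"claw": 0.036}
  ]
}}

```text
time_s: 4.1
ee_pos: [0.5911, 0.0438, 0.0554]
eef_rot: [3.137, -0.005, 0.22]
force: [0.3, -0.9, -0.2]
grip_width: 0.0416
```

```bash
python3 go.py .431 -.245 .185
```

```text
t 4.1 pos [0.5911 0.0438 0.0554] d mm [-218.6  247.5 -129.7] turn [ 0.24 -0.28 -0.11] w 0.0416 F [ 0.3 -0.9 -0.2] vel 0.003
```

Call:
{"name": "step_arm", "arguments": {
  "steps": [
    {"x": 0,"y": 0,"z": -0.01,"ax": 0,"ay": 0,"az": 0,"claw": 0.036},
    {"x": 0,"y": 0,"z": -0.025,"ax": 0,"ay": 0,"az": 0,"claw": 0.036},
    {"x": 0,"y": 0,"z": -0.035,"ax": 0,"ay": 0,"az": 0,"claw": 0.036},
    {"x": 0,"y": 0,"z": -0.035,"ax": 0,"ay": 0,"az": 0,"claw": 0.036},
    {"x": 0,"y": 0,"z": -0.025,"ax": 0,"ay": 0,"az": 0,"claw": 0.036}
  ]
}}

```text
time_s: 4.52
ee_pos: [0.5871, 0.0441, 0.1861]
eef_rot: [3.14, 0.008, 0.22]
force: [1.1, -0.8, -0.6]
grip_width: 0.0416
```

```bash
python3 go.py .431 -.245 .185
```

```text
t 4.52 pos [0.5871 0.0441 0.1861] d mm [-215.3  248.1    3.2] turn [ 0.09  0.44 -0.11] w 0.0416 F [ 1.1 -0.8 -0.6] vel 0.634
```

Call:
{"name": "step_arm", "arguments": {
  "steps": [
    {"x": -0.01,"y": 0.012,"z": 0,"ax": 0,"ay": 0.4,"az": 0,"claw": 0.036},
    {"x": -0.02,"y": 0.022,"z": 0,"ax": 0,"ay": 0,"az": 0,"claw": 0.036},
    {"x": -0.024,"y": 0.027,"z": 0,"ax": 0,"ay": 0,"az": 0,"claw": 0.036},
    {"x": -0.024,"y": 0.027,"z": 0,"ax": 0,"ay": 0,"az": 0,"claw": 0.036},
    {"x": -0.024,"y": 0.027,"z": 0,"ax": 0,"ay": 0,"az": 0,"claw": 0.036}
  ]
}}

```text
time_s: 4.93
ee_pos: [0.5139, -0.0896, 0.197]
eef_rot: [3.137, -0.014, 0.228]
force: [1.1, -0.5, -1.2]
grip_width: 0.0414
```

```bash
python3 go.py .431 -.245 .185
```

```text
t 4.93 pos [ 0.5139 -0.0896  0.197 ] d mm [-116.   132.5   11. ] turn [ 0.27 -0.78  0.37] w 0.0414 F [ 1.1 -0.5 -1.2] vel 0.833
```

Call:
{"name": "step_arm", "arguments": {
  "steps": [
    {"x": -0.024,"y": 0.027,"z": 0,"ax": 0,"ay": 0,"az": 0,"claw": 0.036},
    {"x": -0.024,"y": 0.027,"z": 0,"ax": 0,"ay": 0,"az": 0,"claw": 0.036},
    {"x": -0.024,"y": 0.027,"z": 0.005,"ax": 0,"ay": -0.5,"az": 0.3,"claw": 0.036},
    {"x": -0.02,"y": 0.025,"z": 0.01,"ax": 0,"ay": 0,"az": 0,"claw": 0.036},
    {"x": -0.01,"y": 0.012,"z": 0.02,"ax": 0,"ay": 0,"az": 0,"claw": 0.036}
  ]
}}

```text
time_s: 5.35
ee_pos: [0.4362, -0.2362, 0.1684]
eef_rot: [3.13, -0.012, 0.222]
force: [-0.1, -0.3, -0.6]
grip_width: 0.0417
```

Call:
{"name": "step_arm", "arguments": {
  "steps": [
    {"x": 0,"y": 0,"z": 0.02,"ax": 0,"ay": 0,"az": 0,"claw": 0.036},
    {"x": 0,"y": 0,"z": 0,"ax": 0,"ay": 0,"az": 0,"claw": 0.036}
  ]
}}

```text
time_s: 5.52
ee_pos: [0.4335, -0.2392, 0.1466]
eef_rot: [3.131, -0.01, 0.217]
force: [-0.2, 0.3, -2.5]
grip_width: 0.0413
```

```bash
python3 go.py .431 -.245 .051
```

```text
t 5.52 pos [ 0.4335 -0.2392  0.1466] d mm [-4.7  4.1 95.7] turn [ 0.6  -0.57 -0.28] w 0.0413 F [-0.2  0.3 -2.5] vel 0.068
```

Call:
{"name": "step_arm", "arguments": {
  "steps": [
    {"x": -0.003,"y": 0.004,"z": 0.02,"ax": 0.6,"ay": -0.6,"az": -0.3,"claw": 0.036},
    {"x": -0.001,"y": 0,"z": 0.025,"ax": 0,"ay": 0,"az": 0,"claw": 0.036},
    {"x": -0.001,"y": 0,"z": 0.025,"ax": 0,"ay": 0,"az": 0,"claw": 0.036},
    {"x": 0,"y": 0,"z": 0.01,"ax": 0,"ay": 0,"az": 0,"claw": 0.036},
    {"x": 0,"y": 0,"z": 0,"ax": 0,"ay": 0,"az": 0,"claw": 0.036}
  ]
}}

```text
time_s: 5.93
ee_pos: [0.4322, -0.245, 0.0707]
eef_rot: [3.138, -0.003, 0.223]
force: [-0.4, 0.3, -1.8]
grip_width: 0.0418
```

```bash
python3 go.py .431 -.245 .051
```

```text
t 5.93 pos [ 0.4322 -0.245   0.0707] d mm [-1.2 -0.3 19.7] turn [ 0.22 -0.19  0.08] w 0.0418 F [-0.4  0.3 -1.8] vel 0.035
```

Call:
{"name": "step_arm", "arguments": {
  "steps": [
    {"x": -0.001,"y": 0,"z": 0.012,"ax": 0.2,"ay": -0.2,"az": 0,"claw": 0.036},
    {"x": 0,"y": 0,"z": 0.006,"ax": 0,"ay": 0,"az": 0,"claw": 0.036},
    {"x": 0,"y": 0,"z": 0.003,"ax": 0,"ay": 0,"az": 0,"claw": 0.036},
    {"x": 0,"y": 0,"z": 0.001,"ax": 0,"ay": 0,"az": 0,"claw": 0.036}
  ]
}}

```text
time_s: 6.27
ee_pos: [0.4336, -0.2456, 0.0513]
eef_rot: [3.138, -0.003, 0.225]
force: [-0.0, 1.0, -1.7]
grip_width: 0.0415
```

```bash
python3 go.py .431 -.245 .051
```

```text
t 6.27 pos [ 0.4336 -0.2456  0.0513] d mm [-2.4 -1.2  0.2] turn [ 0.2  -0.17  0.16] w 0.0415 F [-0.   1.  -1.7] vel 0.021
```

Call:
{"name": "step_arm", "arguments": {
  "steps": [
    {"x": 0,"y": 0,"z": 0.002,"ax": 0,"ay": 0,"az": 0,"claw": 0.036},
    {"x": 0,"y": 0,"z": 0.0015,"ax": 0,"ay": 0,"az": 0,"claw": 0.036},
    {"x": 0,"y": 0,"z": 0.001,"ax": 0,"ay": 0,"az": 0,"claw": 0.036}
  ]
}}

```text
time_s: 6.52
ee_pos: [0.4349, -0.2462, 0.0501]
eef_rot: [3.136, -0.005, 0.225]
force: [-1.0, 0.9, 0.3]
grip_width: 0.0419
```

```bash
python3 go.py .431 -.245 .051
```

```text
t 6.52 pos [ 0.4349 -0.2462  0.0501] d mm [-3.5 -2.  -0.9] turn [ 0.33 -0.3   0.17] w 0.0419 F [-1.   0.9  0.3] vel 0.014
```

Call:
{"name": "step_arm", "arguments": {
  "steps": [
    {"x": 0,"y": 0,"z": 0,"ax": 0,"ay": 0,"az": 0,"claw": 0.07},
    {"x": 0,"y": 0,"z": 0,"ax": 0,"ay": 0,"az": 0,"claw": 0.07},
    {"x": 0,"y": 0,"z": 0,"ax": 0,"ay": 0,"az": 0,"claw": 0.07},
    {"x": 0,"y": 0,"z": 0,"ax": 0,"ay": 0,"az": 0,"claw": 0.07}
  ]
}}

```text
time_s: 6.85
ee_pos: [0.4358, -0.2468, 0.0517]
eef_rot: [3.133, -0.008, 0.225]
force: [-0.5, -0.8, -0.3]
grip_width: 0.0649
```

```bash
python3 go.py .614 -.0705 .165
```

```text
t 6.85 pos [ 0.4358 -0.2468  0.0517] d mm [ 213.8 -131.3 -112.7] turn [ 0.47 -0.44  0.17] w 0.0649 F [-0.5 -0.8 -0.3] vel 0.002
```

Call:
{"name": "step_arm", "arguments": {
  "steps": [
    {"x": 0,"y": 0,"z": -0.02,"ax": 0.4,"ay": -0.4,"az": 0,"claw": 0.07},
    {"x": 0,"y": 0,"z": -0.035,"ax": 0,"ay": 0,"az": 0,"claw": 0.07},
    {"x": 0,"y": 0,"z": -0.035,"ax": 0,"ay": 0,"az": 0,"claw": 0.07},
    {"x": 0.02,"y": -0.012,"z": -0.02,"ax": 0,"ay": 0,"az": 0,"claw": 0.07},
    {"x": 0.032,"y": -0.02,"z": 0,"ax": 0,"ay": 0,"az": 0,"claw": 0.07}
  ]
}}

```text
time_s: 7.27
ee_pos: [0.4767, -0.2055, 0.1653]
eef_rot: [-3.139, 0.003, 0.219]
force: [-0.1, -0.6, -0.1]
grip_width: 0.0698
```

Call:
{"name": "step_arm", "arguments": {
  "steps": [
    {"x": 0.032,"y": -0.02,"z": 0,"ax": 0,"ay": 0,"az": 0,"claw": 0.07},
    {"x": 0.032,"y": -0.02,"z": 0,"ax": 0,"ay": 0,"az": 0,"claw": 0.07},
    {"x": 0.032,"y": -0.02,"z": 0,"ax": 0,"ay": 0,"az": 0,"claw": 0.07},
    {"x": 0.032,"y": -0.02,"z": 0,"ax": 0,"ay": 0,"az": 0,"claw": 0.07},
    {"x": 0.015,"y": -0.01,"z": 0,"ax": 0,"ay": 0,"az": 0,"claw": 0.07}
  ]
}}

```text
time_s: 7.68
ee_pos: [0.6036, -0.0798, 0.1686]
eef_rot: [3.141, -0.003, 0.217]
force: [0.1, 0.1, 0.0]
grip_width: 0.0699
```

```bash
python3 go.py .614 -.0705 .12
```

```text
t 7.68 pos [ 0.6036 -0.0798  0.1686] d mm [12.1 -6.9 48.6] turn [ 0.06 -0.16 -0.28] w 0.0699 F [0.1 0.1 0. ] vel 0.389
```

Call:
{"name": "step_arm", "arguments": {
  "steps": [
    {"x": 0.008,"y": -0.004,"z": 0.01,"ax": 0,"ay": 0,"az": -0.3,"claw": 0.07},
    {"x": 0,"y": 0,"z": 0.02,"ax": 0,"ay": 0,"az": 0,"claw": 0.07},
    {"x": 0,"y": 0,"z": 0.01,"ax": 0,"ay": 0,"az": 0,"claw": 0.07},
    {"x": 0,"y": 0,"z": 0,"ax": 0,"ay": 0,"az": 0,"claw": 0.07}
  ]
}}

```text
time_s: 8.02
ee_pos: [0.6139, -0.0691, 0.1267]
eef_rot: [3.14, -0.004, 0.228]
force: [-0.6, 0.0, -0.1]
grip_width: 0.0703
```

```bash
python3 go.py .614 -.0705 .054
```

```text
t 8.02 pos [ 0.6139 -0.0691  0.1267] d mm [-0.6  1.3 72.7] turn [ 0.06 -0.23  0.37] w 0.0703 F [-0.6  0.  -0.1] vel 0.015
```

Call:
{"name": "step_arm", "arguments": {
  "steps": [
    {"x": -0.001,"y": 0.001,"z": 0.02,"ax": 0,"ay": -0.2,"az": 0.3,"claw": 0.07},
    {"x": 0,"y": 0,"z": 0.025,"ax": 0,"ay": 0,"az": 0,"claw": 0.07},
    {"x": -0.001,"y": 0,"z": 0.02,"ax": 0,"ay": 0,"az": 0,"claw": 0.07},
    {"x": -0.001,"y": 0,"z": 0.01,"ax": 0,"ay": 0,"az": 0,"claw": 0.07},
    {"x": 0,"y": 0,"z": 0,"ax": 0,"ay": 0,"az": 0,"claw": 0.07}
  ]
}}

```text
time_s: 8.43
ee_pos: [0.6118, -0.073, 0.0526]
eef_rot: [3.139, -0.004, 0.22]
force: [0.4, 0.1, 0.2]
grip_width: 0.0701
```

```bash
python3 go.py .614 -.0705 .054
```

```text
t 8.43 pos [ 0.6118 -0.073   0.0526] d mm [ 2.7 -2.  -1.4] turn [ 0.15 -0.21 -0.1 ] w 0.0701 F [0.4 0.1 0.2] vel 0.022
```

Call:
{"name": "step_arm", "arguments": {
  "steps": [
    {"x": 0.002,"y": -0.002,"z": 0,"ax": 0.1,"ay": -0.2,"az": 0,"claw": 0.07},
    {"x": 0,"y": 0,"z": 0,"ax": 0,"ay": 0,"az": 0,"claw": 0.036},
    {"x": 0,"y": 0,"z": 0,"ax": 0,"ay": 0,"az": 0,"claw": 0.036},
    {"x": 0,"y": 0,"z": 0,"ax": 0,"ay": 0,"az": 0,"claw": 0.036},
    {"x": 0,"y": 0,"z": 0,"ax": 0,"ay": 0,"az": 0,"claw": 0.036}
  ]
}}

```text
time_s: 8.85
ee_pos: [0.6154, -0.0714, 0.0579]
eef_rot: [3.139, -0.005, 0.219]
force: [-0.2, 0.9, -0.1]
grip_width: 0.0467
```

Call:
{"name": "step_arm", "arguments": {
  "steps": [
    {"x": 0,"y": 0,"z": 0,"ax": 0,"ay": 0,"az": 0,"claw": 0.036},
    {"x": 0,"y": 0,"z": 0,"ax": 0,"ay": 0,"az": 0,"claw": 0.036}
  ]
}}

```text
time_s: 9.02
ee_pos: [0.6158, -0.0714, 0.0589]
eef_rot: [3.138, -0.006, 0.219]
force: [-1.2, -0.6, -1.9]
grip_width: 0.0413
```

```bash
python3 go.py .589 -.225 .185
```

```text
t 9.02 pos [ 0.6158 -0.0714  0.0589] d mm [ -58.7  144.5 -126. ] turn [ 0.19 -0.36 -0.15] w 0.0413 F [-1.2 -0.6 -1.9] vel 0.005
```

Call:
{"name": "step_arm", "arguments": {
  "steps": [
    {"x": 0,"y": 0,"z": -0.01,"ax": 0,"ay": -0.3,"az": 0,"claw": 0.036},
    {"x": 0,"y": 0,"z": -0.025,"ax": 0,"ay": 0,"az": 0,"claw": 0.036},
    {"x": -0.004,"y": 0.01,"z": -0.025,"ax": 0,"ay": 0,"az": 0,"claw": 0.036},
    {"x": -0.012,"y": 0.03,"z": -0.005,"ax": 0,"ay": 0,"az": 0,"claw": 0.036},
    {"x": -0.013,"y": 0.033,"z": 0,"ax": 0,"ay": 0,"az": 0,"claw": 0.036}
  ]
}}

```text
time_s: 9.43
ee_pos: [0.6028, -0.145, 0.1256]
eef_rot: [3.14, 0.002, 0.227]
force: [0.4, -0.2, -1.4]
grip_width: 0.0415
```

Call:
{"name": "step_arm", "arguments": {
  "steps": [
    {"x": -0.013,"y": 0.033,"z": 0,"ax": 0,"ay": 0,"az": 0,"claw": 0.036},
    {"x": -0.01,"y": 0.025,"z": 0,"ax": 0,"ay": 0,"az": 0,"claw": 0.036},
    {"x": -0.003,"y": 0.01,"z": 0,"ax": 0,"ay": 0,"az": 0,"claw": 0.036},
    {"x": 0,"y": 0,"z": 0,"ax": 0,"ay": 0,"az": 0,"claw": 0.036}
  ]
}}

```text
time_s: 9.77
ee_pos: [0.5909, -0.2252, 0.1272]
eef_rot: [3.138, 0.001, 0.223]
force: [-0.0, 0.0, -1.4]
grip_width: 0.0413
```

```bash
python3 go.py .589 -.225 .055
```

```text
t 9.77 pos [ 0.5909 -0.2252  0.1272] d mm [-1.7 -0.9 72.2] turn [0.19 0.07 0.08] w 0.0413 F [-0.   0.  -1.4] vel 0.009
```

Call:
{"name": "step_arm", "arguments": {
  "steps": [
    {"x": -0.002,"y": 0,"z": 0.02,"ax": 0.2,"ay": 0,"az": 0,"claw": 0.036},
    {"x": -0.001,"y": 0,"z": 0.025,"ax": 0,"ay": 0,"az": 0,"claw": 0.036},
    {"x": -0.001,"y": 0,"z": 0.016,"ax": 0,"ay": 0,"az": 0,"claw": 0.036},
    {"x": -0.001,"y": 0,"z": 0.004,"ax": 0,"ay": 0,"az": 0,"claw": 0.036},
    {"x": 0,"y": 0,"z": 0,"ax": 0,"ay": 0,"az": 0,"claw": 0.036}
  ]
}}

```text
time_s: 10.18
ee_pos: [0.5872, -0.2222, 0.0605]
eef_rot: [-3.141, -0.0, 0.224]
force: [0.6, -1.1, -1.6]
grip_width: 0.0416
```

```bash
python3 go.py .589 -.225 .054
```

```text
t 10.18 pos [ 0.5872 -0.2222  0.0605] d mm [1.2 3.1 6.5] turn [-0.03 -0.01  0.14] w 0.0416 F [ 0.6 -1.1 -1.6] vel 0.022
```

Call:
{"name": "step_arm", "arguments": {
  "steps": [
    {"x": 0,"y": 0.003,"z": 0.004,"ax": 0,"ay": 0,"az": 0,"claw": 0.036},
    {"x": 0,"y": 0,"z": 0.003,"ax": 0,"ay": 0,"az": 0,"claw": 0.036},
    {"x": 0,"y": 0,"z": 0.003,"ax": 0,"ay": 0,"az": 0,"claw": 0.036},
    {"x": 0,"y": 0,"z": 0.002,"ax": 0,"ay": 0,"az": 0,"claw": 0.036}
  ]
}}

```text
time_s: 10.52
ee_pos: [0.5903, -0.2234, 0.0531]
eef_rot: [3.14, -0.004, 0.226]
force: [-8.4, 3.4, 20.8]
grip_width: 0.0417
```

```bash
python3 go.py .589 -.225 .054
```

```text
t 10.52 pos [ 0.5903 -0.2234  0.0531] d mm [-1.6  1.2 -1. ] turn [ 0.08 -0.25  0.27] w 0.0417 F [-8.4  3.4 20.8] vel 0.026
```

Call:
{"name": "step_arm", "arguments": {
  "steps": [
    {"x": -0.001,"y": 0,"z": -0.0015,"ax": 0,"ay": 0,"az": 0,"claw": 0.036},
    {"x": 0,"y": 0,"z": 0,"ax": 0,"ay": 0,"az": 0,"claw": 0.036}
  ]
}}

```text
time_s: 10.68
ee_pos: [0.5903, -0.2236, 0.0564]
eef_rot: [3.139, -0.007, 0.227]
force: [0.1, -0.1, -1.2]
grip_width: 0.0414
```

Call:
{"name": "step_arm", "arguments": {
  "steps": [
    {"x": 0,"y": 0,"z": 0,"ax": 0,"ay": 0,"az": 0,"claw": 0.07},
    {"x": 0,"y": 0,"z": 0,"ax": 0,"ay": 0,"az": 0,"claw": 0.07},
    {"x": 0,"y": 0,"z": 0,"ax": 0,"ay": 0,"az": 0,"claw": 0.07},
    {"x": 0,"y": 0,"z": 0,"ax": 0,"ay": 0,"az": 0,"claw": 0.07}
  ]
}}

```text
time_s: 11.02
ee_pos: [0.5911, -0.2239, 0.0577]
eef_rot: [3.137, -0.009, 0.227]
force: [-1.2, -0.0, -0.3]
grip_width: 0.0647
```

```bash
python3 go.py .5427 -.0268 .15
```

```text
t 11.02 pos [ 0.5911 -0.2239  0.0577] d mm [  -2.1 -202.5  -93.3] turn [ 0.26 -0.5   0.29] w 0.0647 F [-1.2 -0.  -0.3] vel 0.002
```

Call:
{"name": "step_arm", "arguments": {
  "steps": [
    {"x": 0,"y": 0,"z": -0.02,"ax": 0.2,"ay": -0.5,"az": 0.3,"claw": 0.07},
    {"x": 0,"y": 0,"z": -0.035,"ax": 0,"ay": 0,"az": 0,"claw": 0.07},
    {"x": 0,"y": 0,"z": -0.035,"ax": 0,"ay": 0,"az": 0,"claw": 0.07},
    {"x": 0,"y": -0.02,"z": -0.01,"ax": 0,"ay": 0,"az": 0,"claw": 0.07},
    {"x": 0,"y": -0.035,"z": 0,"ax": 0,"ay": 0,"az": 0,"claw": 0.07}
  ]
}}

```text
time_s: 11.43
ee_pos: [0.5779, -0.173, 0.1593]
eef_rot: [-3.14, 0.004, 0.216]
force: [1.2, 1.1, 0.0]
grip_width: 0.07
```

Call:
{"name": "step_arm", "arguments": {
  "steps": [
    {"x": 0,"y": -0.035,"z": 0,"ax": 0,"ay": 0,"az": 0,"claw": 0.07},
    {"x": 0,"y": -0.035,"z": 0,"ax": 0,"ay": 0,"az": 0,"claw": 0.07},
    {"x": 0,"y": -0.035,"z": 0,"ax": 0,"ay": 0,"az": 0,"claw": 0.07},
    {"x": 0,"y": -0.03,"z": 0,"ax": 0,"ay": 0,"az": 0,"claw": 0.07},
    {"x": 0,"y": -0.01,"z": 0,"ax": 0,"ay": 0,"az": 0,"claw": 0.07}
  ]
}}

```text
time_s: 11.85
ee_pos: [0.5448, -0.0241, 0.1615]
eef_rot: [3.142, 0.0, 0.215]
force: [0.0, -0.1, -0.3]
grip_width: 0.0699
```

```bash
python3 go.py .5427 -.0268 .12
```

```text
t 11.85 pos [ 0.5448 -0.0241  0.1615] d mm [-2.6  2.2 41.5] turn [ 0.    0.01 -0.4 ] w 0.0699 F [ 0.  -0.1 -0.3] vel 0.191
```

Call:
{"name": "step_arm", "arguments": {
  "steps": [
    {"x": -0.003,"y": 0.003,"z": 0.01,"ax": 0,"ay": 0,"az": -0.4,"claw": 0.07},
    {"x": 0,"y": 0,"z": 0.02,"ax": 0,"ay": 0,"az": 0,"claw": 0.07},
    {"x": 0,"y": 0,"z": 0.01,"ax": 0,"ay": 0,"az": 0,"claw": 0.07},
    {"x": 0,"y": 0,"z": 0,"ax": 0,"ay": 0,"az": 0,"claw": 0.07}
  ]
}}

```text
time_s: 12.18
ee_pos: [0.5428, -0.028, 0.1197]
eef_rot: [3.14, -0.002, 0.226]
force: [0.7, -0.4, 0.4]
grip_width: 0.0701
```

```bash
python3 go.py .5427 -.0268 .054
```

```text
t 12.18 pos [ 0.5428 -0.028   0.1197] d mm [ 0.  -1.3 65.7] turn [ 0.06 -0.11  0.25] w 0.0701 F [ 0.7 -0.4  0.4] vel 0.019
```

Call:
{"name": "step_arm", "arguments": {
  "steps": [
    {"x": -0.001,"y": -0.001,"z": 0.02,"ax": 0,"ay": -0.1,"az": 0.2,"claw": 0.07},
    {"x": 0,"y": 0,"z": 0.025,"ax": 0,"ay": 0,"az": 0,"claw": 0.07},
    {"x": -0.001,"y": 0,"z": 0.017,"ax": 0,"ay": 0,"az": 0,"claw": 0.07},
    {"x": 0,"y": 0,"z": 0.005,"ax": 0,"ay": 0,"az": 0,"claw": 0.07},
    {"x": 0,"y": 0,"z": 0,"ax": 0,"ay": 0,"az": 0,"claw": 0.07}
  ]
}}

```text
time_s: 12.6
ee_pos: [0.5421, -0.0331, 0.0506]
eef_rot: [3.14, -0.0, 0.218]
force: [-0.2, 0.3, 0.3]
grip_width: 0.0701
```

```bash
python3 go.py .5427 -.0268 .054
```

```text
t 12.6 pos [ 0.5421 -0.0331  0.0506] d mm [ 2.  -6.  -3.4] turn [ 0.11 -0.03 -0.23] w 0.0701 F [-0.2  0.3  0.3] vel 0.019
```

Call:
{"name": "step_arm", "arguments": {
  "steps": [
    {"x": 0.001,"y": -0.006,"z": 0,"ax": 0,"ay": 0,"az": -0.2,"claw": 0.07},
    {"x": 0,"y": 0,"z": 0,"ax": 0,"ay": 0,"az": 0,"claw": 0.07}
  ]
}}

```text
time_s: 12.77
ee_pos: [0.5424, -0.0278, 0.0518]
eef_rot: [3.139, -0.001, 0.22]
force: [-0.3, -0.3, 0.1]
grip_width: 0.0699
```

```bash
python3 go.py .5427 -.0268 .054
```

```text
t 12.77 pos [ 0.5424 -0.0278  0.0518] d mm [ 0.5 -0.9 -2.2] turn [ 0.12 -0.06 -0.11] w 0.0699 F [-0.3 -0.3  0.1] vel 0.027
```

Call:
{"name": "step_arm", "arguments": {
  "steps": [
    {"x": 0,"y": -0.001,"z": 0,"ax": 0,"ay": 0,"az": 0,"claw": 0.036},
    {"x": 0,"y": 0,"z": 0,"ax": 0,"ay": 0,"az": 0,"claw": 0.036},
    {"x": 0,"y": 0,"z": 0,"ax": 0,"ay": 0,"az": 0,"claw": 0.036},
    {"x": 0,"y": 0,"z": 0,"ax": 0,"ay": 0,"az": 0,"claw": 0.036},
    {"x": 0,"y": 0,"z": 0,"ax": 0,"ay": 0,"az": 0,"claw": 0.036}
  ]
}}

```text
time_s: 13.18
ee_pos: [0.5441, -0.0266, 0.0555]
eef_rot: [3.138, -0.006, 0.221]
force: [-0.4, -0.1, -2.0]
grip_width: 0.0416
```

Call:
{"name": "step_arm", "arguments": {
  "steps": [
    {"x": 0,"y": 0,"z": 0,"ax": 0,"ay": 0,"az": 0,"claw": 0.036}
  ]
}}

```text
time_s: 13.27
ee_pos: [0.5441, -0.0266, 0.0556]
eef_rot: [3.138, -0.007, 0.221]
force: [0.2, -0.2, -0.2]
grip_width: 0.0417
```

```bash
python3 go.py .51 -.235 .13
```

```text
t 13.27 pos [ 0.5441 -0.0266  0.0556] d mm [-78.4 196.2 -74.1] turn [ 0.23 -0.37 -0.05] w 0.0417 F [ 0.2 -0.2 -0.2] vel 0.004
```

Call:
{"name": "step_arm", "arguments": {
  "steps": [
    {"x": 0,"y": 0,"z": -0.01,"ax": 0,"ay": -0.3,"az": 0,"claw": 0.036},
    {"x": 0,"y": 0,"z": -0.025,"ax": 0,"ay": 0,"az": 0,"claw": 0.036},
    {"x": -0.004,"y": 0.01,"z": -0.03,"ax": 0,"ay": 0,"az": 0,"claw": 0.036},
    {"x": -0.012,"y": 0.03,"z": -0.01,"ax": 0,"ay": 0,"az": 0,"claw": 0.036},
    {"x": -0.014,"y": 0.035,"z": 0,"ax": 0,"ay": 0,"az": 0,"claw": 0.036}
  ]
}}

```text
time_s: 13.68
ee_pos: [0.5302, -0.1032, 0.1324]
eef_rot: [3.139, 0.003, 0.228]
force: [0.0, -0.9, -1.7]
grip_width: 0.0417
```

Call:
{"name": "step_arm", "arguments": {
  "steps": [
    {"x": -0.014,"y": 0.035,"z": 0,"ax": 0,"ay": 0,"az": 0,"claw": 0.036},
    {"x": -0.014,"y": 0.035,"z": 0,"ax": 0,"ay": 0,"az": 0,"claw": 0.036},
    {"x": -0.013,"y": 0.03,"z": 0,"ax": 0,"ay": 0,"az": 0,"claw": 0.036},
    {"x": -0.005,"y": 0.01,"z": 0,"ax": 0,"ay": 0,"az": 0,"claw": 0.036},
    {"x": 0,"y": 0,"z": 0,"ax": 0,"ay": 0,"az": 0,"claw": 0.036}
  ]
}}

```text
time_s: 14.1
ee_pos: [0.5077, -0.2307, 0.1345]
eef_rot: [3.137, 0.001, 0.225]
force: [0.1, -0.8, -2.0]
grip_width: 0.0416
```

```bash
python3 go.py .51 -.235 .0515
```

```text
t 14.1 pos [ 0.5077 -0.2307  0.1345] d mm [ 1.4  4.3 83.1] turn [0.26 0.08 0.19] w 0.0416 F [ 0.1 -0.8 -2. ] vel 0.015
```

Call:
{"name": "step_arm", "arguments": {
  "steps": [
    {"x": 0.001,"y": 0.003,"z": 0.02,"ax": 0.3,"ay": 0,"az": 0.2,"claw": 0.036},
    {"x": 0,"y": 0,"z": 0.03,"ax": 0,"ay": 0,"az": 0,"claw": 0.036},
    {"x": 0,"y": 0,"z": 0.022,"ax": 0,"ay": 0,"az": 0,"claw": 0.036},
    {"x": 0,"y": 0,"z": 0.005,"ax": 0,"ay": 0,"az": 0,"claw": 0.036},
    {"x": 0,"y": 0,"z": 0,"ax": 0,"ay": 0,"az": 0,"claw": 0.036}
  ]
}}

```text
time_s: 14.52
ee_pos: [0.5108, -0.2302, 0.056]
eef_rot: [-3.141, -0.001, 0.221]
force: [0.2, 0.4, -1.1]
grip_width: 0.0418
```

```bash
python3 go.py .51 -.235 .0515
```

```text
t 14.52 pos [ 0.5108 -0.2302  0.056 ] d mm [-1.9  4.5  4.5] turn [-0.01 -0.03 -0.01] w 0.0418 F [ 0.2  0.4 -1.1] vel 0.018
```

Call:
{"name": "step_arm", "arguments": {
  "steps": [
    {"x": -0.002,"y": 0.004,"z": 0.004,"ax": 0,"ay": 0,"az": 0,"claw": 0.036},
    {"x": 0,"y": 0,"z": 0.003,"ax": 0,"ay": 0,"az": 0,"claw": 0.036},
    {"x": 0,"y": 0,"z": 0.001,"ax": 0,"ay": 0,"az": 0,"claw": 0.036}
  ]
}}

```text
time_s: 14.77
ee_pos: [0.5113, -0.2337, 0.0504]
eef_rot: [3.14, -0.003, 0.224]
force: [-1.1, 0.1, 1.7]
grip_width: 0.0413
```

```bash
python3 go.py .51 -.235 .0505
```

```text
t 14.77 pos [ 0.5113 -0.2337  0.0504] d mm [-1.6  1.  -0.1] turn [ 0.09 -0.16  0.11] w 0.0413 F [-1.1  0.1  1.7] vel 0.018
```

Contact; release and lift toward the tin, to a view pose.

Call:
{"name": "step_arm", "arguments": {
  "steps": [
    {"x": 0,"y": 0,"z": 0,"ax": 0,"ay": 0,"az": 0,"claw": 0.07},
    {"x": 0,"y": 0,"z": 0,"ax": 0,"ay": 0,"az": 0,"claw": 0.07},
    {"x": 0,"y": 0,"z": 0,"ax": 0,"ay": 0,"az": 0,"claw": 0.07},
    {"x": 0,"y": 0,"z": 0,"ax": 0,"ay": 0,"az": 0,"claw": 0.07}
  ]
}}

```text
time_s: 15.1
ee_pos: [0.5128, -0.2341, 0.0531]
eef_rot: [3.137, -0.006, 0.224]
force: [-0.1, 0.5, -0.6]
grip_width: 0.065
```

Call:
{"name": "step_arm", "arguments": {
  "steps": [
    {"x": 0,"y": 0,"z": -0.02,"ax": 0.2,"ay": -0.5,"az": 0.1,"claw": 0.07},
    {"x": 0,"y": 0,"z": -0.04,"ax": 0,"ay": 0,"az": 0,"claw": 0.07},
    {"x": 0,"y": 0,"z": -0.04,"ax": 0,"ay": 0,"az": 0,"claw": 0.07},
    {"x": 0.02,"y": -0.02,"z": -0.03,"ax": 0,"ay": 0,"az": 0,"claw": 0.07},
    {"x": 0.025,"y": -0.025,"z": -0.02,"ax": 0,"ay": 0,"az": 0,"claw": 0.07}
  ]
}}

```text
time_s: 15.52
ee_pos: [0.5435, -0.1818, 0.2048]
eef_rot: [-3.137, 0.01, 0.216]
force: [1.0, -0.1, -0.7]
grip_width: 0.0694
```

Call:
{"name": "step_arm", "arguments": {
  "steps": [
    {"x": 0.02,"y": -0.03,"z": -0.02,"ax": 0,"ay": 0,"az": 0,"claw": 0.094},
    {"x": 0.02,"y": -0.03,"z": -0.02,"ax": 0,"ay": 0,"az": 0,"claw": 0.094},
    {"x": 0.02,"y": -0.035,"z": 0,"ax": 0,"ay": 0,"az": 0,"claw": 0.094},
    {"x": 0.01,"y": -0.035,"z": 0,"ax": 0,"ay": 0,"az": 0,"claw": 0.094},
    {"x": 0.01,"y": -0.03,"z": 0,"ax": 0,"ay": 0,"az": 0,"claw": 0.094}
  ]
}}

```text
time_s: 15.93
ee_pos: [0.5916, -0.0038, 0.254]
eef_rot: [3.142, -0.002, 0.211]
force: [-0.1, -0.1, 0.8]
grip_width: 0.0939
```

```bash
python3 go.py .6 -.0144 .2
```

```text
t 15.93 pos [ 0.5916 -0.0038  0.254 ] d mm [ 5.9 12.1 54. ] turn [ 0.  -0.1 -0.6] w 0.0939 F [-0.1 -0.1  0.8] vel 0.673
```

Call:
{"name": "step_arm", "arguments": {
  "steps": [
    {"x": 0,"y": 0,"z": 0,"ax": 0,"ay": 0,"az": -0.5,"claw": 0.094},
    {"x": 0,"y": 0,"z": 0,"ax": 0,"ay": 0,"az": 0,"claw": 0.094},
    {"x": 0,"y": 0,"z": 0,"ax": 0,"ay": 0,"az": 0,"claw": 0.094}
  ]
}}

```text
time_s: 16.18
ee_pos: [0.5919, 0.0025, 0.2548]
eef_rot: [-3.141, -0.003, 0.227]
force: [0.4, -0.2, -0.6]
grip_width: 0.0942
```

```bash
cat > look.py <<'E'
import sys
from m import *
from station import ctrl, vision
for i in range(2): o=ctrl.get_obs();p,d=vision.camera("wrist")
print(o["ee_pos"].round(4),o["eef_rot"].round(4),abs(o["joint_vel"]).max().round(3))
cv2.imwrite(f"pics/{sys.argv[1]}.png",p[:,:,::-1])
c=cam(vision,"wrist",o)
v,u=np.mgrid[0:480,0:640]; P=depthpt(c,np.stack([u.ravel(),v.ravel()],1),d.ravel()).reshape(480,640,3);Z=P[:,:,2]
for k,m in masks(p).items():
    for mm,ce,st in comps(m):
        z=np.median(Z[mm]); q,r=circ(c,mm,z); e=cv2.fitEllipse(q.astype(np.float32))
        print(k,ce.round(1),st[4],"z",z.round(4),"encl",r,"ell",np.round(e[0],4),np.round(e[1],4),"cm",plane(c,ce,z)[0,:2].round(4))
for nm,zz,lo in [("tin/board",.042,(.6,-.014,.06)),("pan",.036,(.525,.247,.08)),("tin/pan",.072,(.525,.247,.08))]:
    m=(np.hypot(P[:,:,0]-lo[0],P[:,:,1]-lo[1])<lo[2])&(abs(Z-zz)<.005)
    for mm,ce,st in comps(m,300):
        q,r=circ(c,mm,zz);e=cv2.fitEllipse(q.astype(np.float32));print(nm,ce.round(1),st[4],r,"ell",np.round(e[0],4),np.round(e[1],4),"z",np.median(Z[mm]).round(4))
E
python3 look.py w3
```

```text
[0.5918 0.002  0.2547] [-3.1413e+00 -3.1000e-03  2.2660e-01] 0.019
red [334.6 253.5] 1820 z 0.0092 encl (array([ 0.5422, -0.0273]), 0.0318) ell [ 0.5414 -0.0275] [0.0596 0.0626] cm [ 0.5416 -0.0274]
red [510.6 348.9] 222 z 0.104 encl (array([ 0.5077, -0.2219]), 0.0137) ell [ 0.5094 -0.2219] [0.0142 0.0263] cm [ 0.5089 -0.2221]
blue [286.  205.9] 1843 z 0.0092 encl (array([0.587 , 0.0439]), 0.0303) ell [0.5869 0.044 ] [0.0579 0.0589] cm [0.5871 0.0439]
blue [538.7 279.8] 668 z 0.1042 encl (array([ 0.5881, -0.22  ]), 0.0168) ell [ 0.5884 -0.2207] [0.0275 0.0316] cm [ 0.5886 -0.2209]
yellow [384.8 205.3] 2136 z 0.0092 encl (array([ 0.6136, -0.0722]), 0.0322) ell [ 0.6139 -0.0724] [0.0622 0.0626] cm [ 0.6145 -0.0723]
tin/board [336.5 210.6] 1520 (array([ 0.6004, -0.0142]), 0.0251) ell [ 0.6003 -0.0141] [0.0484 0.0491] z 0.0423
pan [ 99.3 221.7] 5400 (array([0.5248, 0.2468]), 0.0486) ell [0.5249 0.2468] [0.0944 0.096 ] z 0.0361
```

View pics/w3.png

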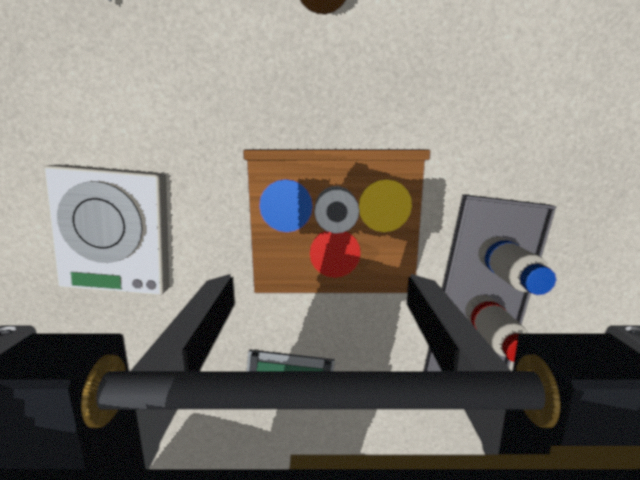

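```bash
python3 go.py .6002 -.0142 .06
```

```text
t 16.28 pos [0.5918 0.0015 0.2547] d mm [  4.   17.3 194.7] turn [-0.02 -0.17  0.24] w 0.0938 F [-0.2 -0.  -0. ] vel 0.01
```

Call:
{"name": "step_arm", "arguments": {
  "steps": [
    {"x": 0.004,"y": 0.016,"z": 0.02,"ax": 0,"ay": -0.2,"az": 0.2,"claw": 0.076},
    {"x": 0,"y": 0,"z": 0.035,"ax": 0,"ay": 0,"az": 0,"claw": 0.076},
    {"x": 0,"y": 0,"z": 0.035,"ax": 0,"ay": 0,"az": 0,"claw": 0.076},
    {"x": 0,"y": 0,"z": 0.035,"ax": 0,"ay": 0,"az": 0,"claw": 0.076},
    {"x": 0,"y": 0,"z": 0.03,"ax": 0,"ay": 0,"az": 0,"claw": 0.076}
  ]
}}

```text
time_s: 16.7
ee_pos: [0.6032, -0.0207, 0.1023]
eef_rot: [3.137, -0.014, 0.214]
force: [0.7, 0.2, -0.5]
grip_width: 0.076
```

```bash
python3 go.py .6002 -.0142 .06
```

```text
t 16.7 pos [ 0.6032 -0.0207  0.1023] d mm [-2.1 -7.2 42.2] turn [ 0.28 -0.78 -0.46] w 0.076 F [ 0.7  0.2 -0.5] vel 0.725
```

Call:
{"name": "step_arm", "arguments": {
  "steps": [
    {"x": -0.002,"y": -0.005,"z": 0.01,"ax": 0.2,"ay": -0.6,"az": -0.4,"claw": 0.076},
    {"x": 0,"y": 0,"z": 0.005,"ax": 0,"ay": 0,"az": 0,"claw": 0.076},
    {"x": 0,"y": 0,"z": 0,"ax": 0,"ay": 0,"az": 0,"claw": 0.076}
  ]
}}

```text
time_s: 16.95
ee_pos: [0.5971, -0.0189, 0.081]
eef_rot: [-3.14, 0.007, 0.217]
force: [-0.4, 0.4, 0.7]
grip_width: 0.0758
```

```bash
python3 go.py .6002 -.0142 .016
```

```text
t 16.95 pos [ 0.5971 -0.0189  0.081 ] d mm [ 4.5 -3.8 65. ] turn [-0.1   0.41 -0.29] w 0.0758 F [-0.4  0.4  0.7] vel 0.027
```

Call:
{"name": "step_arm", "arguments": {
  "steps": [
    {"x": 0.004,"y": -0.004,"z": 0.01,"ax": -0.1,"ay": 0.4,"az": -0.3,"claw": 0.076},
    {"x": 0,"y": 0,"z": 0.015,"ax": 0,"ay": 0,"az": 0,"claw": 0.076},
    {"x": 0,"y": 0,"z": 0.005,"ax": 0,"ay": 0,"az": 0,"claw": 0.076},
    {"x": 0,"y": 0,"z": 0,"ax": 0,"ay": 0,"az": 0,"claw": 0.076}
  ]
}}

```text
time_s: 17.28
ee_pos: [0.6039, -0.0142, 0.0552]
eef_rot: [3.139, -0.01, 0.222]
force: [0.3, -0.7, -0.3]
grip_width: 0.0756
```

```bash
python3 go.py .6002 -.0142 .016
```

```text
t 17.28 pos [ 0.6039 -0.0142  0.0552] d mm [-4.  -0.9 39.1] turn [ 0.17 -0.56  0.01] w 0.0756 F [ 0.3 -0.7 -0.3] vel 0.01
```

Call:
{"name": "step_arm", "arguments": {
  "steps": [
    {"x": -0.003,"y": -0.001,"z": 0.012,"ax": 0.1,"ay": -0.5,"az": 0,"claw": 0.076},
    {"x": -0.001,"y": 0,"z": 0.017,"ax": 0,"ay": 0,"az": 0,"claw": 0.076},
    {"x": 0,"y": 0,"z": 0.004,"ax": 0,"ay": 0,"az": 0,"claw": 0.076},
    {"x": 0,"y": 0,"z": 0,"ax": 0,"ay": 0,"az": 0,"claw": 0.076}
  ]
}}

```text
time_s: 17.62
ee_pos: [0.6016, -0.0138, 0.0235]
eef_rot: [3.139, -0.005, 0.222]
force: [0.2, 0.5, 0.1]
grip_width: 0.0761
```

```bash
python3 go.py .6002 -.0142 .016
```

```text
t 17.62 pos [ 0.6016 -0.0138  0.0235] d mm [-1.5  0.   7.5] turn [ 0.15 -0.31  0.04] w 0.0761 F [0.2 0.5 0.1] vel 0.009
```

Call:
{"name": "step_arm", "arguments": {
  "steps": [
    {"x": -0.002,"y": 0,"z": 0.008,"ax": 0.1,"ay": -0.3,"az": 0,"claw": 0.076},
    {"x": 0,"y": 0,"z": 0.002,"ax": 0,"ay": 0,"az": 0,"claw": 0.044},
    {"x": 0,"y": 0,"z": 0,"ax": 0,"ay": 0,"az": 0,"claw": 0.044},
    {"x": 0,"y": 0,"z": 0,"ax": 0,"ay": 0,"az": 0,"claw": 0.044},
    {"x": 0,"y": 0,"z": 0,"ax": 0,"ay": 0,"az": 0,"claw": 0.044}
  ],
  "grip_force": 25
}}

```text
time_s: 18.03
ee_pos: [0.6004, -0.0143, 0.0144]
eef_rot: [3.14, -0.001, 0.222]
force: [-0.3, -0.6, -0.2]
grip_width: 0.0529
```

Call:
{"name": "step_arm", "arguments": {
  "steps": [
    {"x": 0,"y": 0,"z": 0,"ax": 0,"ay": 0,"az": 0,"claw": 0.044},
    {"x": 0,"y": 0,"z": 0,"ax": 0,"ay": 0,"az": 0,"claw": 0.044}
  ]
}}

```text
time_s: 18.2
ee_pos: [0.6006, -0.0144, 0.0149]
eef_rot: [3.14, -0.002, 0.222]
force: [1.2, 0.4, -1.7]
grip_width: 0.0492
```

```bash
python3 go.py .525 .247 .15
```

```text
t 18.2 pos [ 0.6006 -0.0144  0.0149] d mm [ -15.8 -271.4 -135.5] turn [ 0.09 -0.12  0.04] w 0.0492 F [ 1.2  0.4 -1.7] vel 0.003
```

Call:
{"name": "step_arm", "arguments": {
  "steps": [
    {"x": 0,"y": 0,"z": -0.01,"ax": 0,"ay": 0,"az": 0,"claw": 0.044},
    {"x": 0,"y": 0,"z": -0.025,"ax": 0,"ay": 0,"az": 0,"claw": 0.044},
    {"x": 0,"y": 0,"z": -0.03,"ax": 0,"ay": 0,"az": 0,"claw": 0.044},
    {"x": 0,"y": -0.01,"z": -0.03,"ax": 0,"ay": 0,"az": 0,"claw": 0.044},
    {"x": 0,"y": -0.025,"z": -0.01,"ax": 0,"ay": 0,"az": 0,"claw": 0.044}
  ]
}}

```text
time_s: 18.62
ee_pos: [0.5912, 0.0176, 0.1235]
eef_rot: [3.142, 0.004, 0.219]
force: [1.6, 0.2, -0.4]
grip_width: 0.049
```

Call:
{"name": "step_arm", "arguments": {
  "steps": [
    {"x": -0.002,"y": -0.035,"z": 0,"ax": 0,"ay": 0,"az": 0,"claw": 0.044},
    {"x": -0.002,"y": -0.035,"z": 0,"ax": 0,"ay": 0,"az": 0,"claw": 0.044},
    {"x": -0.002,"y": -0.035,"z": 0,"ax": 0,"ay": 0,"az": 0,"claw": 0.044},
    {"x": -0.002,"y": -0.035,"z": 0,"ax": 0,"ay": 0,"az": 0,"claw": 0.044},
    {"x": -0.002,"y": -0.035,"z": 0,"ax": 0,"ay": 0,"az": 0,"claw": 0.044}
  ]
}}

```text
time_s: 19.03
ee_pos: [0.544, 0.1903, 0.133]
eef_rot: [3.14, -0.008, 0.213]
force: [0.3, -0.3, -0.8]
grip_width: 0.0492
```

```bash
python3 go.py .525 .247 .1
```

```text
t 19.03 pos [0.544  0.1903 0.133 ] d mm [ -6.9 -59.5  32.9] turn [ 0.09 -0.44 -0.52] w 0.0492 F [ 0.3 -0.3 -0.8] vel 0.769
```

Call:
{"name": "step_arm", "arguments": {
  "steps": [
    {"x": -0.003,"y": -0.025,"z": 0,"ax": 0,"ay": -0.4,"az": -0.5,"claw": 0.044},
    {"x": -0.002,"y": -0.015,"z": 0.01,"ax": 0,"ay": 0,"az": 0,"claw": 0.044},
    {"x": 0,"y": -0.005,"z": 0.015,"ax": 0,"ay": 0,"az": 0,"claw": 0.044},
    {"x": 0,"y": 0,"z": 0,"ax": 0,"ay": 0,"az": 0,"claw": 0.044},
    {"x": 0,"y": 0,"z": 0,"ax": 0,"ay": 0,"az": 0,"claw": 0.044}
  ]
}}

```text
time_s: 19.45
ee_pos: [0.5263, 0.2425, 0.1128]
eef_rot: [3.141, -0.006, 0.23]
force: [0.2, 0.0, -0.3]
grip_width: 0.049
```

```bash
python3 go.py .525 .247 .05
```

```text
t 19.45 pos [0.5263 0.2425 0.1128] d mm [-0.6 -4.7 62.8] turn [ 0.01 -0.32  0.46] w 0.049 F [ 0.2  0.  -0.3] vel 0.014
```

```bash
python3 - <<'E'
from station import vision,ctrl
import cv2
print(ctrl.get_obs()["force"])
p,d=vision.camera("side");cv2.imwrite("pics/s2.png",p[:,:,::-1])
print(ctrl.get_obs()["force"])
E
```

```text
[ 0.17100798  0.03729839 -0.28691091]
[-0.05148961  0.41045781 -1.60706736]
```

View pics/s2.png

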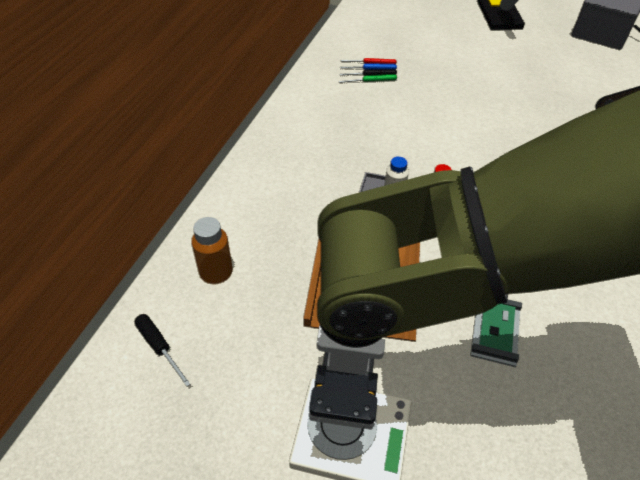

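The arm is above the scale (pan at 343,428), blue and red caps stand in the tray (399,163; 443,170), and the force of −1.6 N shows the tin is held. Descend.

Call:
{"name": "step_arm", "arguments": {
  "steps": [
    {"x": 0,"y": -0.004,"z": 0.015,"ax": 0,"ay": -0.3,"az": 0.4,"claw": 0.044},
    {"x": 0,"y": 0,"z": 0.02,"ax": 0,"ay": 0,"az": 0,"claw": 0.044},
    {"x": 0,"y": 0,"z": 0.01,"ax": 0,"ay": 0,"az": 0,"claw": 0.044},
    {"x": 0,"y": 0,"z": 0,"ax": 0,"ay": 0,"az": 0,"claw": 0.044}
  ]
}}

```text
time_s: 19.83
ee_pos: [0.5275, 0.2446, 0.0674]
eef_rot: [-3.141, -0.003, 0.217]
force: [0.4, 0.2, -1.2]
grip_width: 0.0492
```

```bash
python3 go.py .525 .247 .046
```

```text
t 19.83 pos [0.5275 0.2446 0.0674] d mm [-2.  -2.8 21.4] turn [-0.02 -0.19 -0.25] w 0.0492 F [ 0.4  0.2 -1.2] vel 0.013
```

Call:
{"name": "step_arm", "arguments": {
  "steps": [
    {"x": -0.002,"y": -0.003,"z": 0.008,"ax": 0,"ay": -0.2,"az": -0.2,"claw": 0.044},
    {"x": 0,"y": 0,"z": 0.007,"ax": 0,"ay": 0,"az": 0,"claw": 0.044},
    {"x": 0,"y": 0,"z": 0.002,"ax": 0,"ay": 0,"az": 0,"claw": 0.044},
    {"x": 0,"y": 0,"z": 0,"ax": 0,"ay": 0,"az": 0,"claw": 0.044}
  ]
}}

```text
time_s: 20.17
ee_pos: [0.5252, 0.2467, 0.0493]
eef_rot: [-3.141, 0.001, 0.219]
force: [0.2, -0.3, -1.0]
grip_width: 0.0493
```

```bash
python3 go.py .525 .247 .046
```

```text
t 20.17 pos [0.5252 0.2467 0.0493] d mm [-0.2 -0.4  3.3] turn [-0.02  0.04 -0.14] w 0.0493 F [ 0.2 -0.3 -1. ] vel 0.001
```

Call:
{"name": "step_arm", "arguments": {
  "steps": [
    {"x": 0,"y": 0,"z": 0.003,"ax": 0,"ay": 0,"az": 0,"claw": 0.044},
    {"x": 0,"y": 0,"z": 0.002,"ax": 0,"ay": 0,"az": 0,"claw": 0.044},
    {"x": 0,"y": 0,"z": 0.001,"ax": 0,"ay": 0,"az": 0,"claw": 0.044}
  ]
}}

```text
time_s: 20.42
ee_pos: [0.5258, 0.2469, 0.0445]
eef_rot: [-3.141, -0.001, 0.219]
force: [-8.1, -2.8, 18.0]
grip_width: 0.0495
```

```bash
python3 go.py .525 .247 .045
```

```text
t 20.42 pos [0.5258 0.2469 0.0445] d mm [-0.8 -0.3 -0.5] turn [-0.03 -0.06 -0.14] w 0.0495 F [-8.1 -2.8 18. ] vel 0.005
```

Call:
{"name": "step_arm", "arguments": {
  "steps": [
    {"x": -0.0005,"y": 0,"z": -0.0005,"ax": 0,"ay": 0,"az": 0,"claw": 0.044}
  ]
}}

```text
time_s: 20.5
ee_pos: [0.5254, 0.2468, 0.0453]
eef_rot: [-3.141, -0.001, 0.219]
force: [-0.6, 0.5, -0.5]
grip_width: 0.0492
```

Call:
{"name": "step_arm", "arguments": {
  "steps": [
    {"x": 0,"y": 0,"z": 0,"ax": 0,"ay": 0,"az": 0,"claw": 0.076},
    {"x": 0,"y": 0,"z": 0,"ax": 0,"ay": 0,"az": 0,"claw": 0.076},
    {"x": 0,"y": 0,"z": 0,"ax": 0,"ay": 0,"az": 0,"claw": 0.076},
    {"x": 0,"y": 0,"z": 0,"ax": 0,"ay": 0,"az": 0,"claw": 0.076}
  ]
}}

```text
time_s: 20.83
ee_pos: [0.5261, 0.2471, 0.0464]
eef_rot: [-3.141, -0.004, 0.219]
force: [1.4, 0.2, 0.5]
grip_width: 0.0726
```

Call:
{"name": "step_arm", "arguments": {
  "steps": [
    {"x": 0,"y": 0,"z": -0.02,"ax": 0,"ay": 0,"az": 0,"claw": 0.08},
    {"x": 0,"y": 0,"z": -0.03,"ax": 0,"ay": 0,"az": 0,"claw": 0.08},
    {"x": 0,"y": 0,"z": -0.04,"ax": 0,"ay": 0,"az": 0,"claw": 0.094},
    {"x": 0,"y": 0.02,"z": -0.03,"ax": 0,"ay": 0,"az": 0,"claw": 0.094},
    {"x": 0,"y": 0.035,"z": -0.02,"ax": 0,"ay": 0,"az": 0,"claw": 0.094}
  ]
}}

```text
time_s: 21.25
ee_pos: [0.5345, 0.1952, 0.186]
eef_rot: [3.141, 0.007, 0.225]
force: [0.4, -0.2, -0.8]
grip_width: 0.0933
```

Call:
{"name": "step_arm", "arguments": {
  "steps": [
    {"x": 0,"y": 0.04,"z": -0.01,"ax": 0,"ay": 0,"az": 0,"claw": 0.094},
    {"x": 0,"y": 0.04,"z": -0.01,"ax": 0,"ay": 0,"az": 0,"claw": 0.094},
    {"x": 0,"y": 0.04,"z": 0,"ax": 0,"ay": 0,"az": 0,"claw": 0.094},
    {"x": 0,"y": 0.04,"z": 0,"ax": 0,"ay": 0,"az": 0,"claw": 0.094},
    {"x": 0,"y": 0.04,"z": 0,"ax": 0,"ay": 0,"az": 0,"claw": 0.094}
  ]
}}

```text
time_s: 21.67
ee_pos: [0.5817, -0.0051, 0.215]
eef_rot: [3.14, -0.005, 0.231]
force: [0.5, 0.6, -0.1]
grip_width: 0.0943
```

```bash
python3 go.py .54 -.1 .25
```

```text
t 21.67 pos [ 0.5817 -0.0051  0.215 ] d mm [-62.1  82.9 -35.2] turn [ 0.08 -0.31  0.51] w 0.0943 F [ 0.5  0.6 -0.1] vel 0.839
```

Call:
{"name": "step_arm", "arguments": {
  "steps": [
    {"x": -0.025,"y": 0.015,"z": -0.02,"ax": 0,"ay": 0,"az": 0.5,"claw": 0.094},
    {"x": -0.03,"y": 0.015,"z": -0.02,"ax": 0,"ay": 0,"az": 0,"claw": 0.094},
    {"x": -0.03,"y": 0.015,"z": -0.02,"ax": 0,"ay": 0,"az": 0,"claw": 0.094},
    {"x": -0.03,"y": 0.01,"z": -0.01,"ax": 0,"ay": 0,"az": 0,"claw": 0.094},
    {"x": -0.01,"y": 0,"z": 0,"ax": 0,"ay": 0,"az": 0,"claw": 0.094}
  ]
}}

```text
time_s: 22.08
ee_pos: [0.4684, -0.0967, 0.2833]
eef_rot: [3.141, 0.001, 0.214]
force: [1.0, 0.3, 0.2]
grip_width: 0.0936
```

Call:
{"name": "step_arm", "arguments": {
  "steps": [
    {"x": 0,"y": 0,"z": 0,"ax": 0,"ay": 0,"az": 0,"claw": 0.094},
    {"x": 0,"y": 0,"z": 0,"ax": 0,"ay": 0,"az": 0,"claw": 0.094}
  ]
}}

```text
time_s: 22.25
ee_pos: [0.4675, -0.0974, 0.2844]
eef_rot: [3.14, -0.001, 0.212]
force: [-0.5, 0.0, 0.1]
grip_width: 0.0941
```

```bash
python3 look.py w4
```

```text
[ 0.4677 -0.0972  0.2842] [ 3.140e+00 -7.000e-04  2.122e-01] 0.022
red [276.7 133.4] 1757 z 0.0092 encl (array([ 0.542 , -0.0275]), 0.0314) ell [ 0.5422 -0.0273] [0.0602 0.0607] cm [ 0.5432 -0.0264]
red [457.7 208.6] 626 z 0.1043 encl (array([ 0.5093, -0.2325]), 0.0152) ell [ 0.5095 -0.2322] [0.0276 0.029 ] cm [ 0.5096 -0.2321]
blue [224.2  81.8] 2189 z 0.0092 encl (array([0.587 , 0.0444]), 0.0303) ell [0.5871 0.0443] [0.0584 0.0593] cm [0.5876 0.0445]
blue [472.7 128.7] 785 z 0.1043 encl (array([ 0.5878, -0.2216]), 0.016) ell [ 0.5871 -0.222 ] [0.0282 0.0307] cm [ 0.5875 -0.222 ]
yellow [326.6  79.4] 2376 z 0.0092 encl (array([ 0.6138, -0.0727]), 0.0324) ell [ 0.6146 -0.0731] [0.0611 0.0628] cm [ 0.6156 -0.0731]
yellow [447.1 278.2] 542 z 0.1042 encl (array([ 0.433 , -0.2434]), 0.0164) ell [ 0.4343 -0.2443] [0.0253 0.0329] cm [ 0.4344 -0.2445]
pan [42.5 96.9] 3448 (array([0.5242, 0.2462]), 0.0484) ell [0.523  0.2449] [0.089  0.0901] z 0.0361
tin/pan [13.6 93.1] 1352 (array([0.5254, 0.2427]), 0.0253) ell [0.5257 0.2405] [0.043  0.0484] z 0.072
```

View pics/w4.png

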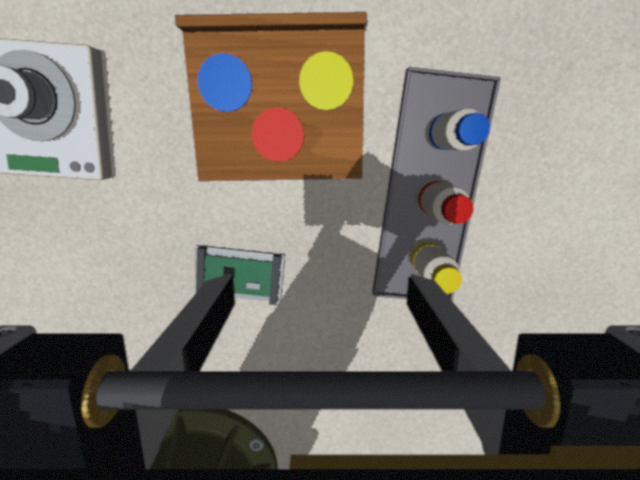

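```bash
python3 go.py .5875 -.222 .13; python3 - <<'E'
from m import *
from station import vision
p,d=vision.camera("side");c=cam(vision,"side");cv2.imwrite("pics/s3.png",p[:,:,::-1])
v,u=np.mgrid[0:480,0:640]; P=depthpt(c,np.stack([u.ravel(),v.ravel()],1),d.ravel()).reshape(480,640,3);Z=P[:,:,2]
m=(np.hypot(P[:,:,0]-.523,P[:,:,1]-.249)<.06)&(abs(Z-.072)<.006)
for mm,ce,st in comps(m,200): 
    q,r=circ(c,mm,.072);print("tin",ce,r,cv2.fitEllipse(q.astype(np.float32)))
m=(np.hypot(P[:,:,0]-.523,P[:,:,1]-.249)<.07)&(abs(Z-.037)<.004)
for mm,ce,st in comps(m,200): 
    q,r=circ(c,mm,.036);print("pan",ce,r)
E
```

```text
t 22.35 pos [ 0.4679 -0.097   0.2838] d mm [ 90.6 147.3 153.9] turn [ 0.07  0.01 -0.51] w 0.0942 F [ 0.1  0.7 -0.7] vel 0.014
tin [342.30362117 413.66202414] (array([0.5223, 0.2499]), 0.0258) ((0.5222856998443604, 0.2496993988752365), (0.04866437986493111, 0.050434660166502), 11.911099433898926)
pan [341.22952962 430.2478223 ] (array([0.5214, 0.2495]), 0.0483)
```

View pics/s3.png

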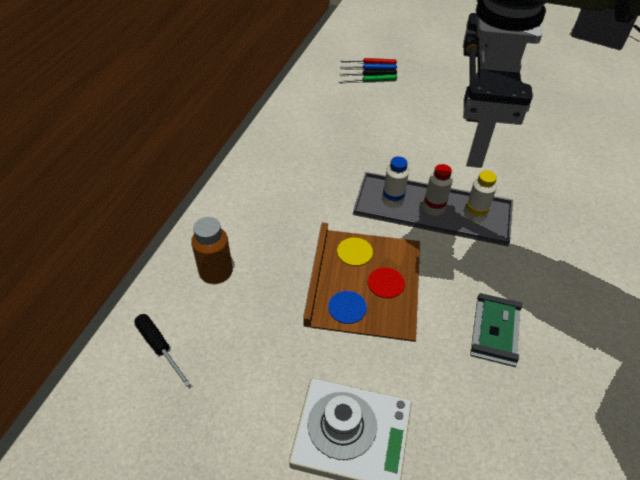

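Call:
{"name": "step_arm", "arguments": {
  "steps": [
    {"x": 0.01,"y": 0.018,"z": 0.008,"ax": 0,"ay": 0,"az": -0.5,"claw": 0.07},
    {"x": 0.02,"y": 0.032,"z": 0.01,"ax": 0,"ay": 0,"az": 0,"claw": 0.07},
    {"x": 0.02,"y": 0.032,"z": 0.01,"ax": 0,"ay": 0,"az": 0,"claw": 0.07},
    {"x": 0.02,"y": 0.032,"z": 0.01,"ax": 0,"ay": 0,"az": 0,"claw": 0.07},
    {"x": 0.015,"y": 0.024,"z": 0.02,"ax": 0,"ay": 0,"az": 0,"claw": 0.07}
  ]
}}

```text
time_s: 22.82
ee_pos: [0.5889, -0.2104, 0.2251]
eef_rot: [3.139, -0.004, 0.233]
force: [0.3, 0.5, 0.0]
grip_width: 0.0702
```

Call:
{"name": "step_arm", "arguments": {
  "steps": [
    {"x": 0.005,"y": 0.009,"z": 0.03,"ax": 0,"ay": 0,"az": 0,"claw": 0.07},
    {"x": 0,"y": 0,"z": 0.03,"ax": 0,"ay": 0,"az": 0,"claw": 0.07},
    {"x": 0,"y": 0,"z": 0.02,"ax": 0,"ay": 0,"az": 0,"claw": 0.07},
    {"x": 0,"y": 0,"z": 0,"ax": 0,"ay": 0,"az": 0,"claw": 0.07}
  ]
}}

```text
time_s: 23.15
ee_pos: [0.6, -0.2189, 0.1302]
eef_rot: [-3.137, 0.006, 0.234]
force: [0.2, 0.9, 0.3]
grip_width: 0.0697
```

```bash
python3 go.py .5875 -.222 .05
```

```text
t 23.15 pos [ 0.6    -0.2189  0.1302] d mm [-12.4   0.5  80.3] turn [-0.25  0.32  0.71] w 0.0697 F [0.2 0.9 0.3] vel 0.043
```

Call:
{"name": "step_arm", "arguments": {
  "steps": [
    {"x": -0.012,"y": 0,"z": 0.005,"ax": -0.2,"ay": 0.3,"az": 0.7,"claw": 0.07},
    {"x": 0,"y": 0,"z": 0.005,"ax": 0,"ay": 0,"az": 0,"claw": 0.07},
    {"x": 0,"y": 0,"z": 0,"ax": 0,"ay": 0,"az": 0,"claw": 0.07}
  ]
}}

```text
time_s: 23.4
ee_pos: [0.5894, -0.2194, 0.1181]
eef_rot: [-3.138, 0.003, 0.225]
force: [0.6, 0.6, 0.4]
grip_width: 0.0701
```

```bash
python3 go.py .5875 -.222 .05
```

```text
t 23.4 pos [ 0.5894 -0.2194  0.1181] d mm [-2.2  2.3 68.1] turn [-0.2   0.2   0.17] w 0.0701 F [0.6 0.6 0.4] vel 0.017
```

Call:
{"name": "step_arm", "arguments": {
  "steps": [
    {"x": -0.002,"y": 0.001,"z": 0.02,"ax": -0.2,"ay": 0.2,"az": 0.1,"claw": 0.07},
    {"x": 0,"y": 0,"z": 0.025,"ax": 0,"ay": 0,"az": 0,"claw": 0.07},
    {"x": 0,"y": 0,"z": 0.018,"ax": 0,"ay": 0,"az": 0,"claw": 0.07},
    {"x": 0,"y": 0,"z": 0.004,"ax": 0,"ay": 0,"az": 0,"claw": 0.07},
    {"x": 0,"y": 0,"z": 0,"ax": 0,"ay": 0,"az": 0,"claw": 0.07}
  ]
}}

```text
time_s: 23.82
ee_pos: [0.5935, -0.2199, 0.0555]
eef_rot: [3.136, -0.008, 0.227]
force: [-0.9, 0.4, 0.5]
grip_width: 0.0699
```

```bash
python3 go.py .5875 -.222 .05
```

```text
t 23.82 pos [ 0.5935 -0.2199  0.0555] d mm [-6.4  0.7  5.5] turn [ 0.31 -0.45  0.31] w 0.0699 F [-0.9  0.4  0.5] vel 0.016
```

Call:
{"name": "step_arm", "arguments": {
  "steps": [
    {"x": -0.006,"y": 0.001,"z": 0.006,"ax": 0.3,"ay": -0.5,"az": 0.3,"claw": 0.07},
    {"x": 0,"y": 0,"z": 0,"ax": 0,"ay": 0,"az": 0,"claw": 0.07},
    {"x": 0,"y": 0,"z": 0,"ax": 0,"ay": 0,"az": 0,"claw": 0.07}
  ],
  "grip_force": 20
}}

```text
time_s: 24.07
ee_pos: [0.5895, -0.2226, 0.0525]
eef_rot: [3.14, -0.001, 0.222]
force: [-0.2, -0.1, -0.4]
grip_width: 0.0703
```

```bash
python3 go.py .5875 -.222 .05
```

```text
t 24.07 pos [ 0.5895 -0.2226  0.0525] d mm [-1.8 -1.   2.5] turn [ 0.12 -0.08  0.04] w 0.0703 F [-0.2 -0.1 -0.4] vel 0.01
```

Call:
{"name": "step_arm", "arguments": {
  "steps": [
    {"x": -0.003,"y": -0.001,"z": 0.002,"ax": 0.1,"ay": -0.1,"az": 0,"claw": 0.07},
    {"x": 0,"y": 0,"z": 0,"ax": 0,"ay": 0,"az": 0,"claw": 0.036},
    {"x": 0,"y": 0,"z": 0,"ax": 0,"ay": 0,"az": 0,"claw": 0.036},
    {"x": 0,"y": 0,"z": 0,"ax": 0,"ay": 0,"az": 0,"claw": 0.036},
    {"x": 0,"y": 0,"z": 0,"ax": 0,"ay": 0,"az": 0,"claw": 0.036}
  ]
}}

```text
time_s: 24.48
ee_pos: [0.5871, -0.2228, 0.0532]
eef_rot: [3.139, -0.003, 0.222]
force: [-0.3, 0.4, 0.2]
grip_width: 0.0467
```

Call:
{"name": "step_arm", "arguments": {
  "steps": [
    {"x": 0,"y": 0,"z": 0,"ax": 0,"ay": 0,"az": 0,"claw": 0.036},
    {"x": 0,"y": 0,"z": 0,"ax": 0,"ay": 0,"az": 0,"claw": 0.036}
  ]
}}

```text
time_s: 24.65
ee_pos: [0.5871, -0.2229, 0.0534]
eef_rot: [3.139, -0.003, 0.222]
force: [-0.2, -1.3, -0.6]
grip_width: 0.0414
```

```bash
python3 go.py .587 .0442 .12
```

```text
t 24.65 pos [ 0.5871 -0.2229  0.0534] d mm [  58.9 -260.4  -67.1] turn [ 0.15 -0.16  0.02] w 0.0414 F [-0.2 -1.3 -0.6] vel 0.002
```

Call:
{"name": "step_arm", "arguments": {
  "steps": [
    {"x": 0,"y": 0,"z": -0.01,"ax": 0,"ay": 0,"az": 0,"claw": 0.036},
    {"x": 0,"y": 0,"z": -0.025,"ax": 0,"ay": 0,"az": 0,"claw": 0.036},
    {"x": 0.003,"y": -0.012,"z": -0.025,"ax": 0,"ay": 0,"az": 0,"claw": 0.036},
    {"x": 0.006,"y": -0.028,"z": -0.01,"ax": 0,"ay": 0,"az": 0,"claw": 0.036},
    {"x": 0.008,"y": -0.036,"z": 0,"ax": 0,"ay": 0,"az": 0,"claw": 0.036}
  ]
}}

```text
time_s: 25.07
ee_pos: [0.5854, -0.1478, 0.1266]
eef_rot: [3.141, 0.0, 0.215]
force: [1.0, -0.1, -1.7]
grip_width: 0.0416
```

Call:
{"name": "step_arm", "arguments": {
  "steps": [
    {"x": 0.008,"y": -0.036,"z": 0,"ax": 0,"ay": 0,"az": 0,"claw": 0.036},
    {"x": 0.008,"y": -0.036,"z": 0,"ax": 0,"ay": 0,"az": 0,"claw": 0.036},
    {"x": 0.008,"y": -0.036,"z": 0,"ax": 0,"ay": 0,"az": 0,"claw": 0.036},
    {"x": 0.008,"y": -0.03,"z": 0,"ax": 0,"ay": 0,"az": 0,"claw": 0.036},
    {"x": 0.004,"y": -0.015,"z": 0,"ax": 0,"ay": 0,"az": 0,"claw": 0.036}
  ]
}}

```text
time_s: 25.48
ee_pos: [0.5875, 0.0184, 0.1322]
eef_rot: [3.14, -0.005, 0.215]
force: [-0.4, 0.1, -0.8]
grip_width: 0.0415
```

```bash
python3 go.py .587 .0442 .12
```

```text
t 25.48 pos [0.5875 0.0184 0.1322] d mm [  5.  -25.3  12.2] turn [ 0.11 -0.28 -0.4 ] w 0.0415 F [-0.4  0.1 -0.8] vel 0.323
```

Call:
{"name": "step_arm", "arguments": {
  "steps": [
    {"x": 0.004,"y": -0.014,"z": 0.01,"ax": 0,"ay": -0.3,"az": -0.4,"claw": 0.036},
    {"x": 0,"y": -0.006,"z": 0.01,"ax": 0,"ay": 0,"az": 0,"claw": 0.036},
    {"x": 0,"y": 0,"z": 0.01,"ax": 0,"ay": 0,"az": 0,"claw": 0.036},
    {"x": 0,"y": 0,"z": 0,"ax": 0,"ay": 0,"az": 0,"claw": 0.036}
  ]
}}

```text
time_s: 25.82
ee_pos: [0.587, 0.0436, 0.1031]
eef_rot: [3.139, -0.002, 0.227]
force: [-0.2, -0.6, -1.8]
grip_width: 0.0416
```

```bash
python3 go.py .587 .0442 .06
```

```text
t 25.82 pos [0.587  0.0436 0.1031] d mm [ 0.  -0.7 43.1] turn [ 0.13 -0.11  0.3 ] w 0.0416 F [-0.2 -0.6 -1.8] vel 0.022
```

Call:
{"name": "step_arm", "arguments": {
  "steps": [
    {"x": 0,"y": -0.001,"z": 0.015,"ax": 0.1,"ay": -0.1,"az": 0.3,"claw": 0.036},
    {"x": 0,"y": 0,"z": 0.016,"ax": 0,"ay": 0,"az": 0,"claw": 0.036},
    {"x": 0,"y": 0,"z": 0.004,"ax": 0,"ay": 0,"az": 0,"claw": 0.036},
    {"x": 0,"y": 0,"z": 0,"ax": 0,"ay": 0,"az": 0,"claw": 0.036}
  ]
}}

```text
time_s: 26.15
ee_pos: [0.5871, 0.0405, 0.0674]
eef_rot: [3.141, -0.0, 0.217]
force: [0.8, 0.4, -1.7]
grip_width: 0.0414
```

```bash
python3 go.py .587 .0442 .06
```

```text
t 26.15 pos [0.5871 0.0405 0.0674] d mm [ 0.7 -3.6  7.4] turn [ 0.04 -0.01 -0.25] w 0.0414 F [ 0.8  0.4 -1.7] vel 0.02
```

Call:
{"name": "step_arm", "arguments": {
  "steps": [
    {"x": 0,"y": -0.004,"z": 0.004,"ax": 0,"ay": 0,"az": -0.1,"claw": 0.036},
    {"x": 0,"y": 0,"z": 0.003,"ax": 0,"ay": 0,"az": 0,"claw": 0.036},
    {"x": 0,"y": 0,"z": 0,"ax": 0,"ay": 0,"az": 0,"claw": 0.036}
  ]
}}

```text
time_s: 26.4
ee_pos: [0.5868, 0.0431, 0.0615]
eef_rot: [3.14, -0.002, 0.217]
force: [0.3, -0.5, -1.5]
grip_width: 0.0419
```

```bash
python3 go.py .587 .0442 .0585
```

```text
t 26.4 pos [0.5868 0.0431 0.0615] d mm [ 0.4 -1.   3. ] turn [ 0.07 -0.09 -0.27] w 0.0419 F [ 0.3 -0.5 -1.5] vel 0.011
```

Call:
{"name": "step_arm", "arguments": {
  "steps": [
    {"x": 0,"y": -0.001,"z": 0.0025,"ax": 0,"ay": 0,"az": 0,"claw": 0.036},
    {"x": 0,"y": 0,"z": 0.001,"ax": 0,"ay": 0,"az": 0,"claw": 0.036},
    {"x": 0,"y": 0,"z": 0.0005,"ax": 0,"ay": 0,"az": 0,"claw": 0.036}
  ]
}}

```text
time_s: 26.65
ee_pos: [0.5872, 0.0441, 0.0584]
eef_rot: [3.14, -0.003, 0.217]
force: [0.7, -0.5, -1.9]
grip_width: 0.0419
```

```bash
python3 go.py .587 .0442 .0585
```

```text
t 26.65 pos [0.5872 0.0441 0.0584] d mm [-0.1 -0.1 -0.1] turn [ 0.09 -0.2  -0.27] w 0.0419 F [ 0.7 -0.5 -1.9] vel 0.011
```

Call:
{"name": "step_arm", "arguments": {
  "steps": [
    {"x": 0,"y": 0,"z": 0.001,"ax": 0,"ay": -0.2,"az": 0,"claw": 0.036},
    {"x": 0,"y": 0,"z": 0.0005,"ax": 0,"ay": 0,"az": 0,"claw": 0.036}
  ]
}}

```text
time_s: 26.82
ee_pos: [0.5879, 0.0441, 0.0582]
eef_rot: [3.139, -0.002, 0.217]
force: [-2.0, -0.6, 3.5]
grip_width: 0.0414
```

```bash
python3 go.py .587 .0442 .0585
```

```text
t 26.82 pos [0.5879 0.0441 0.0582] d mm [-0.9 -0.3 -0.3] turn [ 0.12 -0.11 -0.26] w 0.0414 F [-2.  -0.6  3.5] vel 0.011
```

Touching lightly, centred within 1 mm. Release and go for red.

Call:
{"name": "step_arm", "arguments": {
  "steps": [
    {"x": 0,"y": 0,"z": 0,"ax": 0,"ay": 0,"az": 0,"claw": 0.07},
    {"x": 0,"y": 0,"z": 0,"ax": 0,"ay": 0,"az": 0,"claw": 0.07},
    {"x": 0,"y": 0,"z": 0,"ax": 0,"ay": 0,"az": 0,"claw": 0.07},
    {"x": 0,"y": 0,"z": 0,"ax": 0,"ay": 0,"az": 0,"claw": 0.07}
  ]
}}

```text
time_s: 27.15
ee_pos: [0.5882, 0.0442, 0.0586]
eef_rot: [3.139, -0.003, 0.217]
force: [0.3, -0.4, 0.0]
grip_width: 0.0648
```

Call:
{"name": "step_arm", "arguments": {
  "steps": [
    {"x": 0,"y": 0,"z": -0.02,"ax": 0.2,"ay": -0.3,"az": -0.2,"claw": 0.07},
    {"x": 0,"y": 0,"z": -0.035,"ax": 0,"ay": 0,"az": 0,"claw": 0.07},
    {"x": 0,"y": 0,"z": -0.035,"ax": 0,"ay": 0,"az": 0,"claw": 0.07},
    {"x": -0.01,"y": 0.02,"z": -0.015,"ax": 0,"ay": 0,"az": 0,"claw": 0.07},
    {"x": -0.017,"y": 0.032,"z": 0,"ax": 0,"ay": 0,"az": 0,"claw": 0.07}
  ]
}}

```text
time_s: 27.57
ee_pos: [0.5728, -0.0094, 0.1659]
eef_rot: [-3.139, 0.007, 0.227]
force: [-0.3, 0.4, -0.5]
grip_width: 0.0703
```

```bash
python3 go.py .5095 -.2323 .15
```

```text
t 27.57 pos [ 0.5728 -0.0094  0.1659] d mm [-111.7  203.    16.3] turn [-0.14  0.43  0.29] w 0.0703 F [-0.3  0.4 -0.5] vel 0.762
```

Call:
{"name": "step_arm", "arguments": {
  "steps": [
    {"x": -0.019,"y": 0.035,"z": 0,"ax": 0,"ay": 0.3,"az": 0.2,"claw": 0.07},
    {"x": -0.019,"y": 0.035,"z": 0,"ax": 0,"ay": 0,"az": 0,"claw": 0.07},
    {"x": -0.019,"y": 0.035,"z": 0,"ax": 0,"ay": 0,"az": 0,"claw": 0.07},
    {"x": -0.019,"y": 0.035,"z": 0,"ax": 0,"ay": 0,"az": 0,"claw": 0.07},
    {"x": -0.015,"y": 0.025,"z": 0.005,"ax": 0,"ay": 0,"az": 0,"claw": 0.07}
  ]
}}

```text
time_s: 27.98
ee_pos: [0.519, -0.1974, 0.1643]
eef_rot: [3.141, -0.004, 0.227]
force: [0.3, -0.8, -0.1]
grip_width: 0.0703
```

```bash
python3 go.py .5095 -.2323 .12
```

```text
t 27.98 pos [ 0.519  -0.1974  0.1643] d mm [-17.2  31.8  44.3] turn [ 0.05 -0.22  0.33] w 0.0703 F [ 0.3 -0.8 -0.1] vel 0.645
```

Call:
{"name": "step_arm", "arguments": {
  "steps": [
    {"x": -0.01,"y": 0.018,"z": 0.005,"ax": 0,"ay": -0.2,"az": 0.3,"claw": 0.07},
    {"x": -0.003,"y": 0.008,"z": 0.015,"ax": 0,"ay": 0,"az": 0,"claw": 0.07},
    {"x": 0,"y": 0,"z": 0.015,"ax": 0,"ay": 0,"az": 0,"claw": 0.07},
    {"x": 0,"y": 0,"z": 0,"ax": 0,"ay": 0,"az": 0,"claw": 0.07}
  ]
}}

```text
time_s: 28.32
ee_pos: [0.5089, -0.2339, 0.1282]
eef_rot: [3.139, -0.001, 0.214]
force: [0.2, 0.7, -0.2]
grip_width: 0.0697
```

```bash
python3 go.py .5095 -.2323 .05
```

```text
t 28.32 pos [ 0.5089 -0.2339  0.1282] d mm [ 0.9 -1.6 78.2] turn [ 0.13 -0.04 -0.44] w 0.0697 F [ 0.2  0.7 -0.2] vel 0.039
```

Call:
{"name": "step_arm", "arguments": {
  "steps": [
    {"x": 0.001,"y": -0.001,"z": 0.02,"ax": 0.1,"ay": 0,"az": -0.4,"claw": 0.07},
    {"x": 0,"y": 0,"z": 0.03,"ax": 0,"ay": 0,"az": 0,"claw": 0.07},
    {"x": 0,"y": 0,"z": 0.022,"ax": 0,"ay": 0,"az": 0,"claw": 0.07},
    {"x": 0,"y": 0,"z": 0.004,"ax": 0,"ay": 0,"az": 0,"claw": 0.07},
    {"x": 0,"y": 0,"z": 0,"ax": 0,"ay": 0,"az": 0,"claw": 0.07}
  ]
}}

```text
time_s: 28.73
ee_pos: [0.5115, -0.2326, 0.0533]
eef_rot: [3.139, -0.004, 0.222]
force: [-0.8, 0.0, 1.1]
grip_width: 0.0705
```

```bash
python3 go.py .5095 -.2323 .05
```

```text
t 28.73 pos [ 0.5115 -0.2326  0.0533] d mm [-1.9 -0.8  3.3] turn [ 0.16 -0.21  0.02] w 0.0705 F [-0.8  0.   1.1] vel 0.007
```

Call:
{"name": "step_arm", "arguments": {
  "steps": [
    {"x": -0.003,"y": -0.001,"z": 0.003,"ax": 0.1,"ay": -0.2,"az": 0,"claw": 0.07},
    {"x": 0,"y": 0,"z": 0,"ax": 0,"ay": 0,"az": 0,"claw": 0.036},
    {"x": 0,"y": 0,"z": 0,"ax": 0,"ay": 0,"az": 0,"claw": 0.036},
    {"x": 0,"y": 0,"z": 0,"ax": 0,"ay": 0,"az": 0,"claw": 0.036},
    {"x": 0,"y": 0,"z": 0,"ax": 0,"ay": 0,"az": 0,"claw": 0.036}
  ]
}}

```text
time_s: 29.15
ee_pos: [0.5103, -0.2327, 0.0556]
eef_rot: [3.137, -0.005, 0.223]
force: [1.2, -0.1, -0.2]
grip_width: 0.0464
```

Call:
{"name": "step_arm", "arguments": {
  "steps": [
    {"x": 0,"y": 0,"z": 0,"ax": 0,"ay": 0,"az": 0,"claw": 0.036},
    {"x": 0,"y": 0,"z": 0,"ax": 0,"ay": 0,"az": 0,"claw": 0.036}
  ]
}}

```text
time_s: 29.32
ee_pos: [0.5108, -0.2329, 0.0566]
eef_rot: [3.136, -0.006, 0.223]
force: [0.1, 0.0, -0.8]
grip_width: 0.0414
```

```bash
python3 go.py .5417 -.0275 .12
```

```text
t 29.32 pos [ 0.5108 -0.2329  0.0566] d mm [  76.  -193.1  -64.1] turn [ 0.35 -0.33  0.08] w 0.0414 F [ 0.1  0.  -0.8] vel 0.006
```

Call:
{"name": "step_arm", "arguments": {
  "steps": [
    {"x": 0,"y": 0,"z": -0.01,"ax": 0,"ay": 0,"az": 0,"claw": 0.036},
    {"x": 0,"y": 0,"z": -0.025,"ax": 0,"ay": 0,"az": 0,"claw": 0.036},
    {"x": 0.004,"y": -0.01,"z": -0.025,"ax": 0,"ay": 0,"az": 0,"claw": 0.036},
    {"x": 0.011,"y": -0.028,"z": -0.008,"ax": 0,"ay": 0,"az": 0,"claw": 0.036},
    {"x": 0.014,"y": -0.035,"z": 0,"ax": 0,"ay": 0,"az": 0,"claw": 0.036}
  ]
}}

```text
time_s: 29.73
ee_pos: [0.5213, -0.1576, 0.129]
eef_rot: [3.137, -0.004, 0.216]
force: [1.2, -0.2, -1.4]
grip_width: 0.0415
```

Call:
{"name": "step_arm", "arguments": {
  "steps": [
    {"x": 0.014,"y": -0.035,"z": 0,"ax": 0,"ay": 0,"az": 0,"claw": 0.036},
    {"x": 0.014,"y": -0.035,"z": 0,"ax": 0,"ay": 0,"az": 0,"claw": 0.036},
    {"x": 0.012,"y": -0.028,"z": 0,"ax": 0,"ay": 0,"az": 0,"claw": 0.036},
    {"x": 0.005,"y": -0.012,"z": 0,"ax": 0,"ay": 0,"az": 0,"claw": 0.036},
    {"x": 0,"y": 0,"z": 0,"ax": 0,"ay": 0,"az": 0,"claw": 0.036}
  ]
}}

```text
time_s: 30.15
ee_pos: [0.543, -0.0305, 0.1346]
eef_rot: [3.135, -0.01, 0.218]
force: [-0.1, -0.4, -1.3]
grip_width: 0.042
```

```bash
python3 go.py .5428 -.0275 .0616
```

```text
t 30.15 pos [ 0.543  -0.0305  0.1346] d mm [-0.2 -3.4 72.9] turn [ 0.37 -0.57 -0.18] w 0.042 F [-0.1 -0.4 -1.3] vel 0.016
```

Call:
{"name": "step_arm", "arguments": {
  "steps": [
    {"x": -0.001,"y": -0.003,"z": 0.02,"ax": 0.1,"ay": -0.3,"az": -0.2,"claw": 0.036},
    {"x": 0,"y": 0,"z": 0.025,"ax": 0,"ay": 0,"az": 0,"claw": 0.036},
    {"x": 0,"y": 0,"z": 0.012,"ax": 0,"ay": 0,"az": 0,"claw": 0.036},
    {"x": 0,"y": 0,"z": 0.003,"ax": 0,"ay": 0,"az": 0,"claw": 0.036},
    {"x": 0,"y": 0,"z": 0,"ax": 0,"ay": 0,"az": 0,"claw": 0.036}
  ]
}}

```text
time_s: 30.57
ee_pos: [0.5428, -0.0292, 0.0763]
eef_rot: [3.135, -0.008, 0.224]
force: [0.2, 0.6, -0.5]
grip_width: 0.0416
```

```bash
python3 go.py .5428 -.0275 .0616
```

```text
t 30.57 pos [ 0.5428 -0.0292  0.0763] d mm [ 0.3 -1.7 14.7] turn [ 0.37 -0.48  0.12] w 0.0416 F [ 0.2  0.6 -0.5] vel 0.013
```

Call:
{"name": "step_arm", "arguments": {
  "steps": [
    {"x": 0,"y": -0.002,"z": 0.008,"ax": 0,"ay": -0.2,"az": 0,"claw": 0.036},
    {"x": 0,"y": 0,"z": 0.004,"ax": 0,"ay": 0,"az": 0,"claw": 0.036},
    {"x": 0,"y": 0,"z": 0.001,"ax": 0,"ay": 0,"az": 0,"claw": 0.036}
  ]
}}

```text
time_s: 30.82
ee_pos: [0.5433, -0.0285, 0.0647]
eef_rot: [3.134, -0.007, 0.222]
force: [0.9, 0.7, -0.8]
grip_width: 0.0417
```

```bash
python3 go.py .5428 -.0275 .0616
```

```text
t 30.82 pos [ 0.5433 -0.0285  0.0647] d mm [-0.3 -1.1  3.1] turn [ 0.43 -0.41  0.04] w 0.0417 F [ 0.9  0.7 -0.8] vel 0.018
```

Call:
{"name": "step_arm", "arguments": {
  "steps": [
    {"x": -0.0005,"y": -0.001,"z": 0.002,"ax": 0.1,"ay": -0.1,"az": 0,"claw": 0.036},
    {"x": 0,"y": 0,"z": 0.0015,"ax": 0,"ay": 0,"az": 0,"claw": 0.036},
    {"x": 0,"y": 0,"z": 0.001,"ax": 0,"ay": 0,"az": 0,"claw": 0.036}
  ]
}}

```text
time_s: 31.07
ee_pos: [0.5432, -0.0278, 0.0609]
eef_rot: [3.135, -0.007, 0.222]
force: [-1.5, -0.3, 9.9]
grip_width: 0.0422
```

```bash
python3 go.py .5428 -.0275 .0616
```

```text
t 31.07 pos [ 0.5432 -0.0278  0.0609] d mm [-0.3 -0.4 -0.7] turn [ 0.36 -0.4   0.03] w 0.0422 F [-1.5 -0.3  9.9] vel 0.021
```

Call:
{"name": "step_arm", "arguments": {
  "steps": [
    {"x": 0,"y": 0,"z": 0,"ax": 0,"ay": 0,"az": 0,"claw": 0.036},
    {"x": 0,"y": 0,"z": 0,"ax": 0,"ay": 0,"az": 0,"claw": 0.07},
    {"x": 0,"y": 0,"z": 0,"ax": 0,"ay": 0,"az": 0,"claw": 0.07},
    {"x": 0,"y": 0,"z": 0,"ax": 0,"ay": 0,"az": 0,"claw": 0.07},
    {"x": 0,"y": 0,"z": 0,"ax": 0,"ay": 0,"az": 0,"claw": 0.07}
  ]
}}

```text
time_s: 31.48
ee_pos: [0.5438, -0.0279, 0.0618]
eef_rot: [3.135, -0.009, 0.222]
force: [-0.0, -0.5, 0.7]
grip_width: 0.0648
```

Call:
{"name": "step_arm", "arguments": {
  "steps": [
    {"x": 0,"y": 0,"z": -0.02,"ax": 0.2,"ay": -0.4,"az": 0,"claw": 0.07},
    {"x": 0,"y": 0,"z": -0.035,"ax": 0,"ay": 0,"az": 0,"claw": 0.07},
    {"x": 0,"y": 0,"z": -0.035,"ax": 0,"ay": 0,"az": 0,"claw": 0.07},
    {"x": -0.01,"y": 0.015,"z": -0.015,"ax": 0,"ay": 0,"az": 0,"claw": 0.07},
    {"x": -0.02,"y": 0.025,"z": 0,"ax": 0,"ay": 0,"az": 0,"claw": 0.07}
  ]
}}

```text
time_s: 31.9
ee_pos: [0.5227, -0.0708, 0.17]
eef_rot: [3.14, 0.002, 0.227]
force: [0.5, -0.6, -1.0]
grip_width: 0.0702
```

```bash
python3 go.py .434 -.2445 .15
```

```text
t 31.9 pos [ 0.5227 -0.0708  0.17  ] d mm [-125.5  149.3   20.6] turn [0.1  0.13 0.3 ] w 0.0702 F [ 0.5 -0.6 -1. ] vel 0.727
```

Call:
{"name": "step_arm", "arguments": {
  "steps": [
    {"x": -0.026,"y": 0.03,"z": 0,"ax": 0,"ay": 0,"az": 0.3,"claw": 0.07},
    {"x": -0.026,"y": 0.03,"z": 0,"ax": 0,"ay": 0,"az": 0,"claw": 0.07},
    {"x": -0.026,"y": 0.03,"z": 0,"ax": 0,"ay": 0,"az": 0,"claw": 0.07},
    {"x": -0.024,"y": 0.028,"z": 0,"ax": 0,"ay": 0,"az": 0,"claw": 0.07},
    {"x": -0.013,"y": 0.015,"z": 0.01,"ax": 0,"ay": 0,"az": 0,"claw": 0.07}
  ]
}}

```text
time_s: 32.32
ee_pos: [0.4372, -0.2326, 0.1647]
eef_rot: [3.134, -0.004, 0.225]
force: [0.5, -0.5, 0.2]
grip_width: 0.0704
```

Call:
{"name": "step_arm", "arguments": {
  "steps": [
    {"x": -0.005,"y": 0.006,"z": 0.01,"ax": 0,"ay": 0,"az": 0,"claw": 0.07},
    {"x": 0,"y": 0,"z": 0.015,"ax": 0,"ay": 0,"az": 0,"claw": 0.07},
    {"x": 0,"y": 0,"z": 0,"ax": 0,"ay": 0,"az": 0,"claw": 0.07}
  ]
}}

```text
time_s: 32.57
ee_pos: [0.4312, -0.2432, 0.1376]
eef_rot: [3.135, -0.004, 0.219]
force: [0.2, 1.2, 0.1]
grip_width: 0.0699
```

```bash
python3 go.py .434 -.2445 .05
```

```text
t 32.57 pos [ 0.4312 -0.2432  0.1376] d mm [ 2.1  1.3 87.6] turn [ 0.41 -0.21 -0.12] w 0.0699 F [0.2 1.2 0.1] vel 0.044
```

Call:
{"name": "step_arm", "arguments": {
  "steps": [
    {"x": 0.002,"y": 0.001,"z": 0.02,"ax": 0.4,"ay": -0.2,"az": -0.1,"claw": 0.07},
    {"x": 0,"y": 0,"z": 0.03,"ax": 0,"ay": 0,"az": 0,"claw": 0.07},
    {"x": 0,"y": 0,"z": 0.028,"ax": 0,"ay": 0,"az": 0,"claw": 0.07},
    {"x": 0,"y": 0,"z": 0.005,"ax": 0,"ay": 0,"az": 0,"claw": 0.07},
    {"x": 0,"y": 0,"z": 0,"ax": 0,"ay": 0,"az": 0,"claw": 0.07}
  ]
}}

```text
time_s: 32.98
ee_pos: [0.4368, -0.2417, 0.0542]
eef_rot: [3.14, -0.002, 0.224]
force: [0.6, -1.4, 0.6]
grip_width: 0.0697
```

```bash
python3 go.py .434 -.2445 .05
```

```text
t 32.98 pos [ 0.4368 -0.2417  0.0542] d mm [-3.3  2.1  4.2] turn [ 0.09 -0.13  0.15] w 0.0697 F [ 0.6 -1.4  0.6] vel 0.016
```

Call:
{"name": "step_arm", "arguments": {
  "steps": [
    {"x": -0.004,"y": 0.002,"z": 0.004,"ax": 0.1,"ay": -0.1,"az": 0.1,"claw": 0.07},
    {"x": 0,"y": 0,"z": 0,"ax": 0,"ay": 0,"az": 0,"claw": 0.036},
    {"x": 0,"y": 0,"z": 0,"ax": 0,"ay": 0,"az": 0,"claw": 0.036},
    {"x": 0,"y": 0,"z": 0,"ax": 0,"ay": 0,"az": 0,"claw": 0.036},
    {"x": 0,"y": 0,"z": 0,"ax": 0,"ay": 0,"az": 0,"claw": 0.036}
  ]
}}

```text
time_s: 33.4
ee_pos: [0.4356, -0.2451, 0.0551]
eef_rot: [3.138, -0.005, 0.224]
force: [0.5, -0.3, -0.1]
grip_width: 0.0469
```

Call:
{"name": "step_arm", "arguments": {
  "steps": [
    {"x": 0,"y": 0,"z": 0,"ax": 0,"ay": 0,"az": 0,"claw": 0.036},
    {"x": 0,"y": 0,"z": 0,"ax": 0,"ay": 0,"az": 0,"claw": 0.036}
  ]
}}

```text
time_s: 33.57
ee_pos: [0.436, -0.2454, 0.0562]
eef_rot: [3.136, -0.006, 0.224]
force: [-0.3, 0.2, -1.7]
grip_width: 0.0419
```

```bash
python3 go.py .614 -.0727 .165
```

```text
t 33.57 pos [ 0.436  -0.2454  0.0562] d mm [ 212.5 -128.3 -108.2] turn [ 0.29 -0.33  0.13] w 0.0419 F [-0.3  0.2 -1.7] vel 0.007
```

Call:
{"name": "step_arm", "arguments": {
  "steps": [
    {"x": 0,"y": 0,"z": -0.01,"ax": 0,"ay": 0,"az": 0,"claw": 0.036},
    {"x": 0,"y": 0,"z": -0.025,"ax": 0,"ay": 0,"az": 0,"claw": 0.036},
    {"x": 0,"y": 0,"z": -0.035,"ax": 0,"ay": 0,"az": 0,"claw": 0.036},
    {"x": 0.012,"y": -0.007,"z": -0.03,"ax": 0,"ay": 0,"az": 0,"claw": 0.036},
    {"x": 0.025,"y": -0.015,"z": -0.008,"ax": 0,"ay": 0,"az": 0,"claw": 0.036}
  ]
}}

```text
time_s: 33.98
ee_pos: [0.4634, -0.2159, 0.1688]
eef_rot: [3.141, -0.001, 0.22]
force: [0.9, -0.0, -0.9]
grip_width: 0.0415
```

Call:
{"name": "step_arm", "arguments": {
  "steps": [
    {"x": 0.032,"y": -0.019,"z": 0,"ax": 0,"ay": 0,"az": 0,"claw": 0.036},
    {"x": 0.032,"y": -0.019,"z": 0,"ax": 0,"ay": 0,"az": 0,"claw": 0.036},
    {"x": 0.032,"y": -0.019,"z": 0,"ax": 0,"ay": 0,"az": 0,"claw": 0.036},
    {"x": 0.032,"y": -0.019,"z": 0,"ax": 0,"ay": 0,"az": 0,"claw": 0.036},
    {"x": 0.02,"y": -0.014,"z": 0,"ax": 0,"ay": 0,"az": 0,"claw": 0.036}
  ]
}}

```text
time_s: 34.4
ee_pos: [0.594, -0.0912, 0.1787]
eef_rot: [3.136, -0.009, 0.215]
force: [-0.2, -0.8, -1.7]
grip_width: 0.0415
```

```bash
python3 go.py .6158 -.0727 .12
```

```text
t 34.4 pos [ 0.594  -0.0912  0.1787] d mm [ 24.7 -13.8  58.9] turn [ 0.34 -0.53 -0.37] w 0.0415 F [-0.2 -0.8 -1.7] vel 0.503
```

Call:
{"name": "step_arm", "arguments": {
  "steps": [
    {"x": 0.014,"y": -0.007,"z": 0.01,"ax": 0,"ay": -0.2,"az": -0.4,"claw": 0.036},
    {"x": 0.004,"y": -0.003,"z": 0.015,"ax": 0,"ay": 0,"az": 0,"claw": 0.036},
    {"x": 0,"y": 0,"z": 0.02,"ax": 0,"ay": 0,"az": 0,"claw": 0.036},
    {"x": 0,"y": 0,"z": 0.01,"ax": 0,"ay": 0,"az": 0,"claw": 0.036},
    {"x": 0,"y": 0,"z": 0,"ax": 0,"ay": 0,"az": 0,"claw": 0.036}
  ]
}}

```text
time_s: 34.82
ee_pos: [0.6122, -0.0727, 0.1228]
eef_rot: [3.136, -0.007, 0.228]
force: [0.9, -0.8, -2.0]
grip_width: 0.0416
```

```bash
python3 go.py .6158 -.0727 .0612
```

```text
t 34.82 pos [ 0.6122 -0.0727  0.1228] d mm [ 3.1  0.5 61.6] turn [ 0.34 -0.4   0.35] w 0.0416 F [ 0.9 -0.8 -2. ] vel 0.012
```

Call:
{"name": "step_arm", "arguments": {
  "steps": [
    {"x": 0.003,"y": 0,"z": 0.015,"ax": 0,"ay": 0,"az": 0.3,"claw": 0.036},
    {"x": 0,"y": 0,"z": 0.02,"ax": 0,"ay": 0,"az": 0,"claw": 0.036},
    {"x": 0,"y": 0,"z": 0.012,"ax": 0,"ay": 0,"az": 0,"claw": 0.036},
    {"x": 0,"y": 0,"z": 0.002,"ax": 0,"ay": 0,"az": 0,"claw": 0.036},
    {"x": 0,"y": 0,"z": 0,"ax": 0,"ay": 0,"az": 0,"claw": 0.036}
  ]
}}

```text
time_s: 35.23
ee_pos: [0.6143, -0.0755, 0.0749]
eef_rot: [3.135, -0.008, 0.218]
force: [-0.3, -0.1, -0.7]
grip_width: 0.0417
```

```bash
python3 go.py .6158 -.0727 .0612
```

```text
t 35.23 pos [ 0.6143 -0.0755  0.0749] d mm [ 1.9 -2.5 13.7] turn [ 0.38 -0.46 -0.21] w 0.0417 F [-0.3 -0.1 -0.7] vel 0.011
```

Call:
{"name": "step_arm", "arguments": {
  "steps": [
    {"x": 0.001,"y": -0.003,"z": 0.007,"ax": 0.1,"ay": -0.1,"az": -0.1,"claw": 0.036},
    {"x": 0,"y": 0,"z": 0.004,"ax": 0,"ay": 0,"az": 0,"claw": 0.036},
    {"x": 0,"y": 0,"z": 0.001,"ax": 0,"ay": 0,"az": 0,"claw": 0.036}
  ]
}}

```text
time_s: 35.48
ee_pos: [0.6156, -0.0729, 0.0648]
eef_rot: [3.136, -0.009, 0.219]
force: [-0.7, 0.1, -0.4]
grip_width: 0.0416
```

```bash
python3 go.py .6158 -.0727 .0612
```

```text
t 35.48 pos [ 0.6156 -0.0729  0.0648] d mm [ 0.2 -0.2  3.6] turn [ 0.35 -0.52 -0.15] w 0.0416 F [-0.7  0.1 -0.4] vel 0.014
```

Call:
{"name": "step_arm", "arguments": {
  "steps": [
    {"x": -0.0003,"y": 0,"z": 0.0025,"ax": 0,"ay": -0.2,"az": 0,"claw": 0.036},
    {"x": -0.0003,"y": 0,"z": 0.0015,"ax": 0,"ay": 0,"az": 0,"claw": 0.036},
    {"x": 0,"y": 0,"z": 0.001,"ax": 0,"ay": 0,"az": 0,"claw": 0.036}
  ]
}}

```text
time_s: 35.73
ee_pos: [0.6156, -0.0731, 0.0606]
eef_rot: [3.135, -0.007, 0.219]
force: [-1.1, -0.1, 9.6]
grip_width: 0.0415
```

```bash
python3 go.py .6158 -.0727 .0612
```

```text
t 35.73 pos [ 0.6156 -0.0731  0.0606] d mm [ 0.3 -0.3 -0.6] turn [ 0.39 -0.4  -0.14] w 0.0415 F [-1.1 -0.1  9.6] vel 0.015
```

Call:
{"name": "step_arm", "arguments": {
  "steps": [
    {"x": 0,"y": 0,"z": 0,"ax": 0,"ay": 0,"az": 0,"claw": 0.036},
    {"x": 0,"y": 0,"z": 0,"ax": 0,"ay": 0,"az": 0,"claw": 0.07},
    {"x": 0,"y": 0,"z": 0,"ax": 0,"ay": 0,"az": 0,"claw": 0.07},
    {"x": 0,"y": 0,"z": 0,"ax": 0,"ay": 0,"az": 0,"claw": 0.07},
    {"x": 0,"y": 0,"z": 0,"ax": 0,"ay": 0,"az": 0,"claw": 0.07}
  ]
}}

```text
time_s: 36.15
ee_pos: [0.6162, -0.0731, 0.0615]
eef_rot: [3.134, -0.009, 0.219]
force: [0.6, -0.5, 0.8]
grip_width: 0.0648
```

Call:
{"name": "step_arm", "arguments": {
  "steps": [
    {"x": 0,"y": 0,"z": -0.02,"ax": 0.2,"ay": -0.4,"az": 0,"claw": 0.07},
    {"x": 0,"y": 0,"z": -0.035,"ax": 0,"ay": 0,"az": 0,"claw": 0.07},
    {"x": 0,"y": 0,"z": -0.04,"ax": 0,"ay": 0,"az": 0,"claw": 0.07},
    {"x": 0,"y": 0,"z": -0.04,"ax": 0,"ay": 0,"az": 0,"claw": 0.07},
    {"x": -0.01,"y": -0.01,"z": -0.035,"ax": 0,"ay": 0,"az": 0,"claw": 0.094}
  ]
}}

```text
time_s: 36.57
ee_pos: [0.601, -0.0652, 0.2286]
eef_rot: [-3.139, 0.014, 0.218]
force: [-0.3, -0.6, 0.1]
grip_width: 0.0738
```

Call:
{"name": "step_arm", "arguments": {
  "steps": [
    {"x": -0.015,"y": -0.02,"z": -0.03,"ax": 0,"ay": 0,"az": 0,"claw": 0.094},
    {"x": -0.015,"y": -0.02,"z": -0.03,"ax": 0,"ay": 0,"az": 0,"claw": 0.094},
    {"x": -0.015,"y": -0.02,"z": -0.02,"ax": 0,"ay": 0,"az": 0,"claw": 0.094},
    {"x": 0,"y": -0.01,"z": 0,"ax": 0,"ay": 0,"az": 0,"claw": 0.094},
    {"x": 0,"y": 0,"z": 0,"ax": 0,"ay": 0,"az": 0,"claw": 0.094}
  ]
}}

```text
time_s: 36.98
ee_pos: [0.5406, -0.0042, 0.3221]
eef_rot: [3.14, 0.001, 0.218]
force: [0.2, 0.4, -1.5]
grip_width: 0.094
```

```bash
python3 look.py w5;  python3 - <<'E'
from station import vision
import cv2
p,d=vision.camera("scene");cv2.imwrite("pics/c5.png",p[:,:,::-1])
E
```

```text
[ 0.5409 -0.0049  0.3221] [3.1398e+00 6.0000e-04 2.1740e-01] 0.04
red [332.4 193.8] 520 z 0.0092 encl (array([ 0.5431, -0.027 ]), 0.0315) ell [ 0.5417 -0.0275] [0.0572 0.0595] cm [ 0.5532 -0.0197]
red [341.1 217. ] 496 z 0.1092 encl (array([ 0.5426, -0.0285]), 0.0149) ell [ 0.5428 -0.0283] [0.0266 0.029 ] cm [ 0.5429 -0.0283]
blue [308.  157.2] 199 z 0.0091 encl (array([0.5879, 0.035 ]), 0.0253) ell [0.5772 0.0573] [0.0597 0.0877] cm [0.5944 0.0237]
blue [287.6 163.6] 390 z 0.1092 encl (array([0.5887, 0.0425]), 0.0137) ell [0.588  0.0415] [0.0228 0.0273] cm [0.5877 0.0416]
yellow [372.7 153.2] 682 z 0.0092 encl (array([ 0.614 , -0.0725]), 0.0325) ell [ 0.6136 -0.0718] [0.0568 0.0605] cm [ 0.6182 -0.0603]
yellow [396.8 164.6] 579 z 0.1092 encl (array([ 0.6114, -0.0741]), 0.0153) ell [ 0.6118 -0.0739] [0.0272 0.0299] cm [ 0.6121 -0.074 ]
pan [133.6 171.5] 2558 (array([0.525 , 0.2469]), 0.0484) ell [0.5248 0.2489] [0.0885 0.0918] z 0.0361
tin/pan [112.5 175.7] 1427 (array([0.5258, 0.2455]), 0.0259) ell [0.5258 0.2455] [0.0484 0.0505] z 0.0721
```

View pics/w5.png

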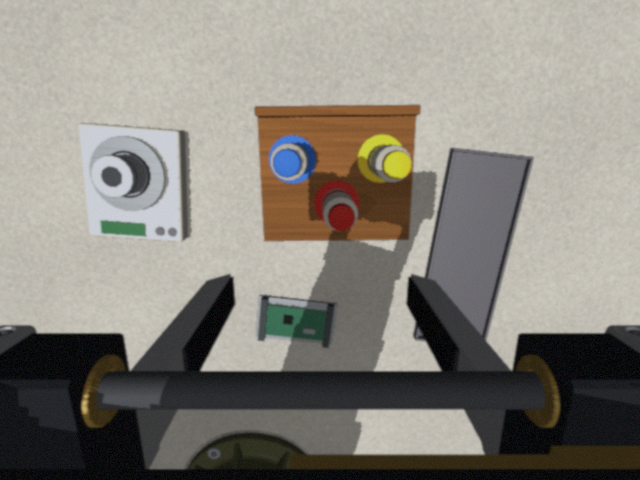

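View pics/c5.png

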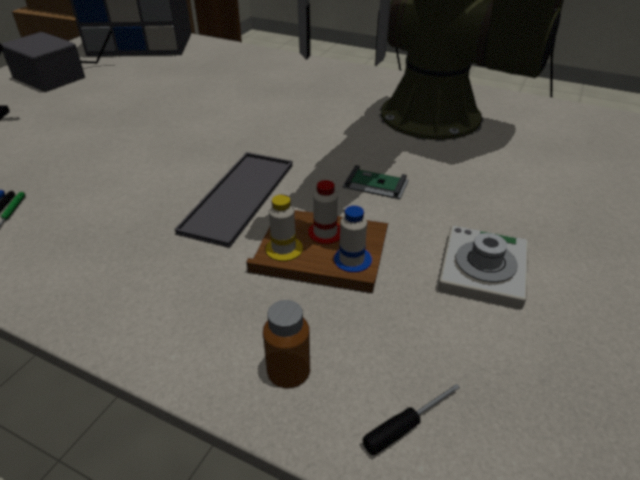

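The wrist view shows each cap over its own pad: blue (288,161), yellow (397,164), red (341,216). The tin is on the pan (113,176). In the scene view the amber bottle has not moved (287,345), and everything stands. Handing in.

```bash
python3 -c "
from station import ticket
print(ticket.hand_in())"
```

```text
the job is handed in; nothing more can be done
None
```

The job is done and handed in at about 37 s, well under the 131 s limit. I stood the three bottles in the tray, put the tin on the scale, and then returned each bottle to the pad of its own cap colour.

- **Order:** before returning any bottle, I took a picture showing all three upright in the tray and the tin upright on the pan.
- **Bottles:** in the last wrist-camera view, the cap centres lie off their pad centres by about 1–2 mm (red), 2–3 mm (blue) and 2.5 mm (yellow). All cap tops are at 109 mm, the height for a bottle standing upright on its pad.
- **Tin:** it stands upright about 1–2 mm from the pan centre, with its top at 72 mm as expected.
- **Amber bottle:** it appears in the same place in the first and last scene pictures.
- **Forces:** the highest contact forces I read were brief: about 23 N setting the blue bottle in the tray and about 20 N setting the tin down. The blue bottle may also have dropped about 2 mm when released in the tray.
- **Disagreement between cameras:** the fixed scene and side cameras differed from each other by a few mm. I relied on the wrist camera, which gave the same positions each time I measured.

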